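# Load the egg incubator through its upper half-door

### The arm

A 7-joint arm with a two-finger parallel gripper is mounted at the origin on the work surface. World frame = base frame: x ahead of the robot, y to its left, z up, the work surface at z = 0. Lengths are in m, angles in rad, forces in N, time in s.
With the tool pointing down it reaches from about 0.425 to 0.925 m from the base axis. Payload 6.8 kg.
Tool frame: the origin (TCP) lies on the centre line of the jaws, within the pads' length; the fingertips stand 8 mm ahead of it and the grasp point (between the pads) lies 11 mm behind it (bot.tips_ahead is the distance from the TCP to the fingertips, in m); z points along the fingers, y is the line along which they close (so a half turn about z gives the same grasp; the last joint's range is limited). The gripper opens to 85 mm and grips with 20 to 120 N. Pads are 22 mm wide; open, the fingers measure 114 mm over their backs; the gripper's body (76 mm by 85 mm) begins 54 mm behind the grasp point. The pads swing forward as they close: fully open they stand 13 mm farther back than shut.
Start: joints at [-1.29, 0.477, 0.022, 1.555, -0.011, 1.109, -0.083], TCP at [0.256, 0.625, 0.239] pointing down, gripper open.
Joint ranges: [-2.96, 2.96], [-0.34, 2.1], [-1.41, 1.46], [0.24, 2.44], [-1.37, 4.51], [0.17, 1.92], [-2.96, 2.96]. Speed limits (rad/s): [2.39, 2.39, 3.14, 3.14, 3.14, 3.14, 3.14].

### API

Orientations are given as a unit quaternion [w, x, y, z].
In Python, from station import bot gives the robot as it stands.
- The arm moves only by the tool send_rows, never from a script. Its argument "deltas" is text: rows parted by semicolons, each of 4 numbers parted by spaces: the shift along the tool's x, y, z in m, then the turn about the tool's z in degrees. In form: x y z spin; .... A call has 1 to 5 rows; each row is the pose to reach, as a shift and turn from the pose commanded when the call began, along the tool's axes at that moment; what a row does not reach only later rows make up. A row lasts 1/10 s, in which the tool goes at most 50 mm and 8.59 degrees, less where a joint would pass 70% of its speed; a pose out of reach is approached as far as the arm can. A call with a gripper value outside its range is refused whole. "claw" is the opening, from 0 (shut) to 1 (fully open), set as the call begins (left out, the last holds). The fingers move at their own pace and stop on an object; "force" is the grip in N (left out, the last holds). Time passes only in rows, so rows that repeat a pose let the fingers close. It gives the time, the measured TCP pose, the force, the opening and the grip force at its end, in the units of the state.
- bot.get_obs(): the state, without advancing time (a new reading comes with each control period).
- bot.read_camera(name): name is "scene" or "top"; returns a dict with "img" (384x512x3 uint8, red, green, blue), "depth" (384x512 float32, m along the optical axis (not along the pixel's ray), 0 where there is no reading), "fx", "fy", "cx", "cy" (pixels), "camera_from_world" (4x4, takes a point from world to camera coordinates). Camera axes: x right, y up, looking along -z (the intrinsics and any distortion apply to the point x, -y, -z); pixel columns grow to the right and rows downward; lengths in m; the calibration is good to about 2 mm. A picture is of the moment at which its call begins.
- bot.hand_in(): hands the job in; it is judged then, once.
Trained networks look in a picture, given as the dict that the camera call returned (one of the last four; its "shot" number tells which), for a name from the list of things; names that differ only in an ending like _2 or _b are one class to them, and where a whole thing is asked for, a point or a joint stands for the part that bears it (a point fixed in the world has none). Each returns a list of dicts, best first, with "confidence" (0 to 1); they miss things now and then, are a little off and sometimes report something else, mostly with a low value. They report only what shows in the picture. A call takes as long as a camera call. They do not tell look-alikes from the thing itself.
- bot.masks_of(picture, query): "mask" (384x512 bool, what is visible of it).
- bot.landmark_of(picture, query): "xyz" ([x, y, z] in m, in world coordinates, good to about 4 mm: a listed point, or the origin of a listed thing).
The state is a dict: "t": time; "q": joint angles; "joint_vel": joint speeds; "joint_torque": joint torques, N m; "eef_pos": TCP position; "tool_rot": TCP orientation; "contact_force": force on the tool from outside, world axes, zero at the start; "torque": the same for the moment, N m; "gripper_width": opening from 0.0 (shut) to 1.0 (fully open); "grasp_force": force on a finger pad.
Only numpy, scipy, OpenCV 4.12 (cv2) and the standard library are available. Lean on these libraries where they do the work, as an engineer would, in place of code of your own. Each camera call takes 0.05 s, during which the arm holds its last target. There are 200 camera calls.

### The job

Swing the upper half of the incubator's split door wide open, square to the front or further, leaving the lower half shut and bolted. Try the egg cradles in the channels behind it: slide each one that fits fully home against the backstop of a free channel, and set each one that is too wide to enter down upright on the wire rack in the steel tray. When all are sorted, shut the upper half completely; do not knock over the cups or shift the hand lamp.

Things in the scene. Friction and masses are not known exactly. Their poses are not given: they have to be found in the camera images.
- incubator: white table-top incubator with clear roof, fixed: 160 mm deep (x), 250 wide (y), 163 high. Origin: centre of its underside; x points from its front inward, y to the left for one facing its front. Front plane at x = -80 mm. Behind the upper half-door lie three channels along x, one cradle each; their floor, 86 mm up, runs out as a level sill to x = -142. Roof underside 157 mm up, from the front plane back
- bay0 (a point): mouth of the right-hand channel: on its centre line, in the front plane, at floor height (incubator frame -80, -62, 86 mm); axes as the incubator's. Each channel is 49 mm wide between grey cheeks 26 mm high, pointed in front (points at x = -76 mm). Backstop face at x = -10 mm: a cradle fully home has its origin at x = -70 and its handle at x = -110 mm, in front of the roof; the hollow door shuts over it
- bay1 (a point): the same for the middle channel (-80, 0, 86 mm). Never more than three of the cradles fit
- bay2 (a point): the same for the left-hand channel (-80, +62, 86 mm)
- upper_half (a joint): upper half-door: hollow white cover 250 mm wide, 89 to 166 mm above the table, standing 70 mm out from the front plane when shut. Upright hinge at the front plane's left edge; the free end swings towards the robot, then left (clockwise from above). Rad: 0 shut, 1.57 square to the front, 2.0 its stop. No latch, may start ajar, stays where left (0.08 N m). From 1.5 on it is clear of the channels
- upper_handle (a point): grip point of the upper half: middle of an upright round steel bar 12 mm thick, 58 mm long, 42 mm out from the cover's face, 45 mm from its free edge; with the door shut it is at (-192, -80, 135) mm in the incubator frame. The bar's top is 30 mm above this point. Pinch it from above
- upper_hinge (a point): point on the upper half's hinge axis at the height of its handle: (-80, +125, 135) mm in the incubator frame; its axes turn with the door
- lower_half (a joint): lower half of the split door, below the sill, 4 to 76 mm above the table, as wide and deep as the upper. Radians, 0 shut; it is to stay shut
- bolt (a joint): barrel bolt on the front of the lower half, a steel rod along y reaching into a keeper at the incubator's right; m, 0 = bolted; it is to stay so
- cradle_a: egg cradle: aluminium bar 120 mm long (x), 28 high, and either 44 or 54 mm wide (try it in a channel to find out); two dummy eggs sunk in it (tops 53 mm up, at x = +1 and +40 mm); at its rear an upright black handle block, 34 mm long in x, 20 thick in y, 28 to 66 mm above the underside, centred at x = -40 mm. 0.18 to 0.35 kg. Origin: centre of the underside, z up. May be absent
- cradle_b: egg cradle: aluminium bar 120 mm long (x), 28 high, and either 44 or 54 mm wide (try it in a channel to find out); two dummy eggs sunk in it (tops 53 mm up, at x = +1 and +40 mm); at its rear an upright black handle block, 34 mm long in x, 20 thick in y, 28 to 66 mm above the underside, centred at x = -40 mm. 0.18 to 0.35 kg. Origin: centre of the underside, z up. May be absent
- cradle_c: egg cradle: aluminium bar 120 mm long (x), 28 high, and either 44 or 54 mm wide (try it in a channel to find out); two dummy eggs sunk in it (tops 53 mm up, at x = +1 and +40 mm); at its rear an upright black handle block, 34 mm long in x, 20 thick in y, 28 to 66 mm above the underside, centred at x = -40 mm. 0.18 to 0.35 kg. Origin: centre of the underside, z up. May be absent
- cradle_d: egg cradle: aluminium bar 120 mm long (x), 28 high, and either 44 or 54 mm wide (try it in a channel to find out); two dummy eggs sunk in it (tops 53 mm up, at x = +1 and +40 mm); at its rear an upright black handle block, 34 mm long in x, 20 thick in y, 28 to 66 mm above the underside, centred at x = -40 mm. 0.18 to 0.35 kg. Origin: centre of the underside, z up. May be absent
- cradle_e: egg cradle: aluminium bar 120 mm long (x), 28 high, and either 44 or 54 mm wide (try it in a channel to find out); two dummy eggs sunk in it (tops 53 mm up, at x = +1 and +40 mm); at its rear an upright black handle block, 34 mm long in x, 20 thick in y, 28 to 66 mm above the underside, centred at x = -40 mm. 0.18 to 0.35 kg. Origin: centre of the underside, z up. May be absent
- tray: rectangular stainless tray with a wire rack, fixed, 198 mm (x) by 244 mm (y) outside, walls 4 mm thick and 30 mm high. The rack's top is 14 mm above the origin, which is the centre of the underside. There is room for two cradles side by side, lying along x
- cup: white cup, 66 mm wide, 70 mm high, loose; origin at the centre of its underside
- cup2: white cup, 54 mm wide, 75 mm high, loose, between the incubator and the tray; origin at the centre of its underside
- lamp: hand lamp for candling: a metal tube 150 mm long and 26 mm thick lying on two feet along its x axis, 30 mm high, loose; origin under its middle
Mind the look-alikes: they are no part of the job. Leave any red look-alike of the cradle_a alone.

How it is judged:
By the outcome, as a careful person would: the job done as asked, in the order asked, and still so for the second after the job is handed in, with the robot touching nothing.
Of cradle_a, cradle_b, cradle_c, cradle_d, cradle_e only 4 to 5 are there at a start; the rules pass over those that are not, and their reading is None.
At some moment in a run one of cradle_a, cradle_b, cradle_c, cradle_d, cradle_e may be knocked a few centimetres aside while the robot is not near it.
Once in a run the grip may slacken for a moment while it holds something.
It also fails if it takes over 210 s, if anything falls off the work surface, if the arm or the gripper's body presses on something with over 40 N, if the wrist force passes 120 N, or if a joint passes its speed limit or range.

## Working session

There is one attempt and no reset: what is moved stays moved. The work goes in short steps, Python scripts to look and compute and a tool call to move; the robot and the scene stay as the last step left them, time stands still between calls to the robot, and variables do not carry over. Pictures are saved under pics/ and viewed, at most 14 in all, crops included, and the job is handed in when it is done.

Besides the shell and the picture viewer there is one more tool, called after "Request:" as a command line: name --argument value ..., lists and objects as JSON in quotes. send_rows: Moves the arm, as the interface text tells. Its arguments: {"type":"object","properties":{"deltas":{"type":"string"},"claw":{"type":"number"},"force":{"type":"number"}},"required":["deltas"]}

```bash
mkdir -p pics; ls; cat > h.py <<'E'
import numpy as np, cv2
from station import bot
def pix2w(p,u,v,d=None):
    d=p["depth"][int(v),int(u)] if d is None else d
    c=np.array([(u-p["cx"])/p["fx"]*d, -(v-p["cy"])/p["fy"]*d, -d,1])
    return (np.linalg.inv(p["camera_from_world"])@c)[:3]
def cloud(p):
    v,u=np.mgrid[:384,:512]; d=p["depth"]
    c=np.stack([(u-p["cx"])/p["fx"]*d, -(v-p["cy"])/p["fy"]*d, -d,np.ones_like(d)],-1)
    return (c@np.linalg.inv(p["camera_from_world"]).T)[...,:3]
def w2pix(p,w):
    c=p["camera_from_world"]@np.append(w,1); return p["cx"]+p["fx"]*c[0]/-c[2], p["cy"]-p["fy"]*c[1]/-c[2]
def save(p,n,box=None,s=1.5):
    im=p["img"][...,::-1]
    if box: a,b,c,d=box; im=im[b:d,a:c]
    cv2.imwrite("pics/"+n,cv2.resize(im,None,fx=s,fy=s,interpolation=cv2.INTER_CUBIC))
E
python3 - <<'E'
from h import *
np.set_printoptions(precision=3,suppress=True)
o=bot.get_obs(); print(o["t"],o["eef_pos"],o["tool_rot"],o["contact_force"],o["gripper_width"])
for n in("scene","top"):
    p=bot.read_camera(n); save(p,n+"0.png"); print(n,[k for k in p if k not in("img","depth")],np.linalg.inv(p["camera_from_world"])[:3,3])
    for q in("incubator","bay0","bay1","bay2","upper_handle","upper_hinge","cradle_a","tray","cup","cup2","lamp","bolt"):
        try:
            for r in bot.landmark_of(p,q): print(q,np.array(r["xyz"]),round(r["confidence"],2),np.round(w2pix(p,r["xyz"])))
        except Exception as e: print(q,e)
E
```

```text
pics
0.0 [0.256 0.624 0.238] [-0.     0.193  0.981 -0.001] [-0.275  0.007 -0.266] 1.0003689384577918
scene ['fx', 'fy', 'cx', 'cy', 'camera_from_world', 'shot'] [1.115 0.502 0.797]
incubator [0.748 0.087 0.   ] 0.56 [226. 283.]
upper_handle [0.547 0.024 0.14 ] 0.87 [258. 193.]
upper_hinge [0.67  0.214 0.139] 0.87 [287. 256.]
upper_hinge [ 0.484 -0.157  0.001] 0.44 [228. 191.]
cradle_a [ 0.434 -0.248 -0.003] 0.95 [219. 174.]
cradle_a [ 0.414 -0.358 -0.003] 0.87 [202. 159.]
cradle_a [0.246 0.235 0.006] 0.69 [370. 205.]
cradle_a [ 0.485 -0.049  0.002] 0.62 [253. 205.]
cradle_a [ 0.494  0.054 -0.001] 0.61 [277. 223.]
cradle_a [ 0.484 -0.154  0.004] 0.57 [229. 191.]
tray [ 0.647 -0.324 -0.002] 0.58 [157. 195.]
cup [0.398 0.144 0.006] 0.88 [319. 218.]
cup [ 0.772 -0.13  -0.001] 0.84 [165. 247.]
cup2 [0.398 0.144 0.006] 0.88 [319. 218.]
cup2 [ 0.772 -0.13  -0.001] 0.84 [165. 247.]
lamp [ 0.442  0.36  -0.004] 0.97 [378. 266.]
lamp [ 0.769 -0.132 -0.001] 0.25 [165. 246.]
bolt it knows: bay, cradle, cup, incubator, lamp, tray, upper_handle, upper_hinge
top ['fx', 'fy', 'cx', 'cy', 'camera_from
[... 391 characters left out ...]
 [234. 216.]
upper_handle [ 0.441  0.356 -0.   ] 0.26 [123. 242.]
cradle_a [0.245 0.232 0.002] 0.94 [172. 314.]
cradle_a [ 0.49   0.053 -0.003] 0.91 [235. 216.]
cradle_a [ 0.418 -0.358 -0.003] 0.87 [388. 231.]
cradle_a [ 0.49  -0.155  0.   ] 0.85 [311. 210.]
cradle_a [ 0.439 -0.249  0.005] 0.66 [348. 226.]
cradle_a [ 0.483 -0.049 -0.005] 0.57 [272. 216.]
tray [ 0.648 -0.327 -0.001] 0.64 [366. 150.]
cup [ 0.776 -0.134 -0.002] 0.79 [293. 112.]
cup [0.404 0.147 0.003] 0.66 [201. 250.]
cup2 [ 0.776 -0.134 -0.002] 0.79 [293. 112.]
cup2 [0.404 0.147 0.003] 0.66 [201. 250.]
lamp [ 0.443  0.357 -0.001] 0.96 [123. 242.]
bolt it knows: bay, cradle, cup, incubator, lamp, tray, upper_handle, upper_hinge
```

View pics/scene0.png

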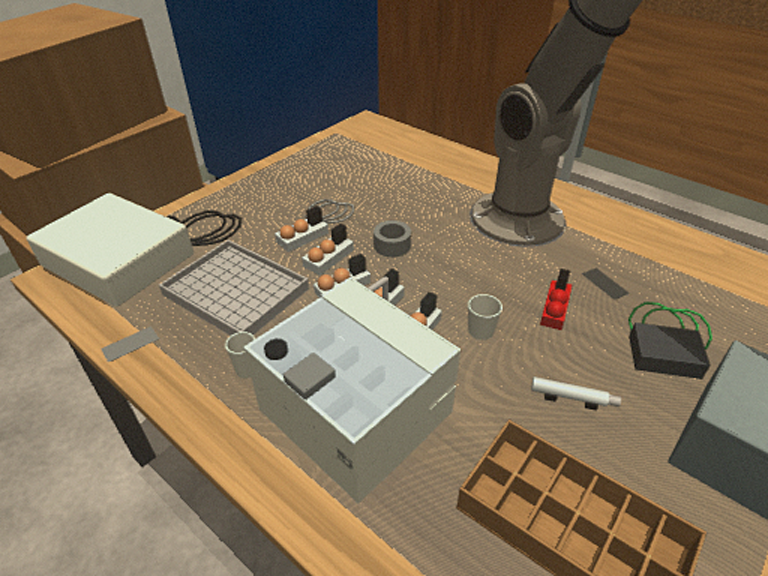

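View pics/top0.png

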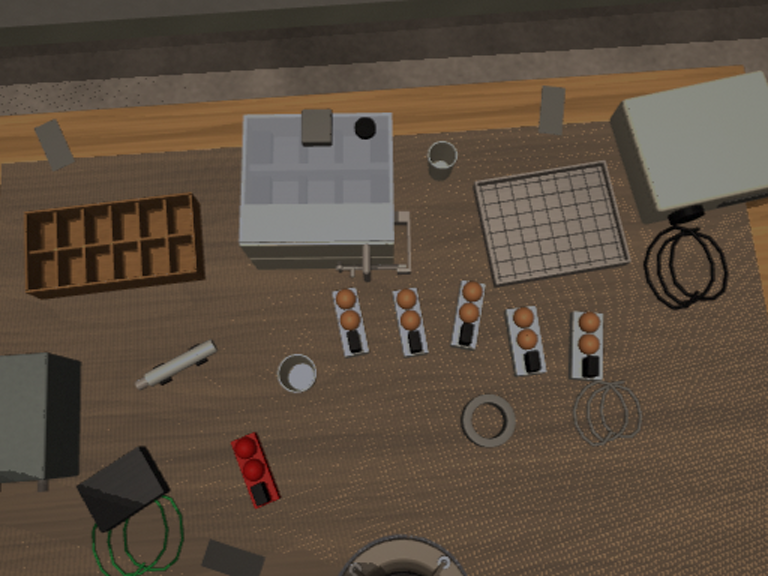

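The top view (1.5x) shows five aluminium cradles with black handles at about (350,320), (410,322), (468,315), (525,340) and (588,345). The red look-alike is at (255,470), the tray at (550,222), the cups at (297,373) and (442,155), the lamp at (175,363), and the door handle bar at (367,258).

Things that could be mistaken for a cradle are the red one at (255,470) and the tape ring at (488,420). I'm leaving both alone. Next I'll measure.

```bash
cat >> h.py <<'E'
np.set_printoptions(precision=4,suppress=True)
def cradles(p,pts):
    W=cloud(p); out=[]
    for c in pts:
        near=(np.hypot(W[...,0]-c[0],W[...,1]-c[1])<.085)
        m=near&(W[...,2]>.018)&(W[...,2]<.034)
        n,l,s,ce=cv2.connectedComponentsWithStats((near&(W[...,2]>.016)&(W[...,2]<.075)).astype(np.uint8))
        k=l==1+np.argmax(s[1:,4]); q=W[k]; 
        r=cv2.minAreaRect(q[:,:2].astype(np.float32)*1000)
        top=q[q[:,2]>.058]; h=top.mean(0) if len(top) else None
        out.append((r,h,len(top)))
        print(np.round(r[0],1),np.round(r[1],1),round(r[2],1),"handle",h,len(top))
    return out
def delta(xyz,ang=None):
    "tool deltas to world TCP xyz, tool x at heading ang deg"
    from scipy.spatial.transform import Rotation as R
    o=bot.get_obs(); w,x,y,z=o["tool_rot"]; M=R.from_quat([x,y,z,w]).as_matrix()
    a=np.degrees(np.arctan2(M[1,0],M[0,0])); d=M.T@(np.array(xyz)-o["eef_pos"])
    return np.round(d,4), None if ang is None else round((a-ang+180)%360-180,2), round(a,2)
E
python3 - <<'E'
from h import *
t=bot.read_camera("top"); s=bot.read_camera("scene"); print(t["fx"],s["fx"])
P=[(.49,.053),(.483,-.049),(.488,-.155),(.437,-.248),(.416,-.358)]
for p in(t,s): cradles(p,P)
W=cloud(t); Z=W[...,2]
for lo,hi,b in((.158,.172,"door/roof top"),):
    m=(Z>lo)&(Z<hi)&(W[...,1]>-.1)&(W[...,1]<.3)&(W[...,0]>.5)
    n,l,st,ce=cv2.connectedComponentsWithStats(m.astype(np.uint8))
    for i in range(1,n):
        if st[i,4]>20:
            q=W[l==i]; r=cv2.minAreaRect(q[:,:2].astype(np.float32)*1000); print(st[i],q.min(0),q.max(0),q[:,2].mean(),cv2.boxPoints(r).round(1).tolist())
m=(Z>.005)&(Z<.05)&(np.abs(W[...,1]+.326)<.15)&(np.abs(W[...,0]-.647)<.13)
r=cv2.minAreaRect(W[m][:,:2].astype(np.float32)*1000); print("tray",r)
for n,p in(("t",t),("s",s)):
    for r in bot.landmark_of(p,"upper_handle")+bot.landmark_of(p,"upper_hinge"): print(n,r)
big=t["img"][180:260,210:410]; cv2.imwrite("pics/c1.png",cv2.resize(big[...,::-1],None,fx=4,fy=4,interpolation=2))
big=t["img"][65:190,150:285]; cv2.imwrite("pics/c2.png",cv2.resize(big[...,::-1],None,fx=4.5,fy=4.5,interpolation=2))
print(delta((.546,.021,.25),180))
E
```

```text
464.3765368587925 364.2914678902817
[490.7  54.6] [120.1  43.9] 7.7 handle [0.451  0.0495 0.0653] 103
[483.1 -51.4] [120.9  44.1] 5.5 handle [ 0.4424 -0.0553  0.0651] 108
[ 487.6 -155.4] [ 44.  119.9] 75.3 handle [ 0.449  -0.145   0.0648] 106
[ 433.7 -252.3] [120.1  55.1] 2.4 handle [ 0.3936 -0.2538  0.0649] 110
[ 417.3 -358.4] [ 55.5 121.1] 80.8 handle [ 0.377  -0.3522  0.0648] 116
[466.7  54.9] [70.5 46.6] 13.3 handle [0.4521 0.0524 0.0654] 72
[449.  -46.9] [57.7 33.7] 8.9 handle [ 0.4415 -0.0517  0.0657] 56
[ 488.4 -154.5] [ 48.3 118.1] 75.8 handle [ 0.4502 -0.1421  0.0656] 66
[ 434.2 -248.4] [121.9  57.5] 4.3 handle [ 0.3941 -0.2502  0.0655] 51
[ 411.6 -354.6] [ 55.9 131.5] 81.0 handle [ 0.3774 -0.3492  0.0653] 49
[ 160   75  103  108 8423] [ 0.5425 -0.0434  0.158 ] [0.8323 0.2188 0.172 ] 0.16367864457538422 [[539.7999877929688, -26.299999237060547], [818.5999755859375, -44.099998474121094], [834.5, 205.89999389648438], [555.7999877929688, 223.6999969482422]]
tray ((646.6560668945312, -326.06610107421875), (258.9423522949219, 299.79864501953125), 0.05447550117969513)
t {'xyz': [0.5454, 0.0177, 0.1368], 'confidence': 0.64}
s {'xyz': [0.5449, 0.0217, 0.1399], 'confidence': 0.76}
s {'xyz': [0.672, 0.2142, 0.135], 'confidence': 0.82}
(array([-0.4973, -0.4486, -0.0107]), np.float64(-22.27), np.float64(157.73))
```

View pics/c2.png

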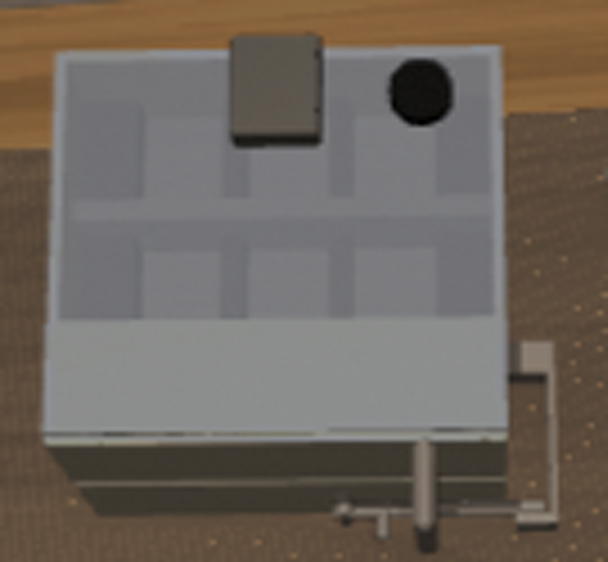

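View pics/c1.png

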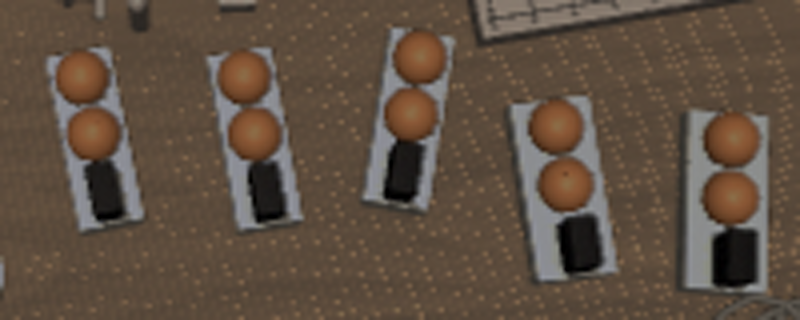

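The five cradles measure 44, 44, 44, 55 and 55 mm wide, from left to right. The incubator is at about (0.747, 0.086) with yaw -3.65°, and the door is nearly shut. I'm moving above the door handle.

Request:
send_rows --deltas "-0.034 -0.03 0 -4; -0.068 -0.06 0 -8; -0.102 -0.09 0 -12; -0.136 -0.12 0 -16; -0.17 -0.15 0 -18.6" --claw 0.6 --force 50

```text
t: 2.0
eef_pos: [0.357, 0.4197, 0.2395]
tool_rot: [0.0, 0.031, 1.0, 0.0]
contact_force: [0.7, 0.4, 0.2]
gripper_width: 0.602
grasp_force: 0.0
```

Request:
send_rows --deltas "-0.0214 -0.0388 0 0; -0.0428 -0.0776 0 0; -0.0642 -0.1164 0 0; -0.0856 -0.1552 0 0; -0.107 -0.194 0 0"

```text
t: 2.5
eef_pos: [0.4513, 0.2192, 0.2397]
tool_rot: [0.0, 0.032, 0.999, 0.0]
contact_force: [0.5, 0.4, 0.1]
gripper_width: 0.601
grasp_force: 0.0
```

Request:
send_rows --deltas "-0.0214 -0.0388 0 0; -0.0428 -0.0776 0 0; -0.0642 -0.1164 0 0; -0.0856 -0.1552 0 0; -0.107 -0.194 0 0"

```text
t: 3.0
eef_pos: [0.5456, 0.0188, 0.2397]
tool_rot: [0.0, 0.032, 0.999, 0.0]
contact_force: [0.1, 0.0, -0.3]
gripper_width: 0.598
grasp_force: 0.0
```

Request:
send_rows --deltas "0 0 0 0; 0 0 0 0"

```text
t: 3.2
eef_pos: [0.5452, 0.0194, 0.2393]
tool_rot: [0.0, 0.033, 0.999, -0.0]
contact_force: [-0.1, 0.6, 0.3]
gripper_width: 0.603
grasp_force: 0.0
```

```bash
python3 - <<'E'
from h import *
s=bot.read_camera("scene"); o=bot.get_obs(); print(o["t"],o["q"])
print([r["xyz"] for r in bot.landmark_of(s,"upper_handle")])
print(delta((.546,.020,.127),176.35))
E
```

```text
3.25 [-0.3762  0.2661  0.2696  1.8825 -0.0837  1.0041  1.4359]
[[0.5467, 0.0219, 0.1373]]
(array([-0.0015, -0.0017,  0.1122]), np.float64(0.06), np.float64(176.41))
```

Request:
send_rows --deltas "-0.002 -0.001 0.03 0; -0.002 -0.001 0.06 0; -0.002 -0.001 0.09 0; -0.002 -0.001 0.112 0; -0.002 -0.001 0.112 0"

```text
t: 3.8
eef_pos: [0.5443, 0.0211, 0.1246]
tool_rot: [-0.003, 0.031, 1.0, -0.0]
contact_force: [-0.9, 0.3, -0.8]
gripper_width: 0.602
grasp_force: 0.0
```

Request:
send_rows --deltas "0 0 0 0; 0 0 0 0; 0 0 0 0; 0 0 0 0; 0 0 0 0" --claw 0

```text
t: 4.3
eef_pos: [0.5479, 0.019, 0.1288]
tool_rot: [0.001, 0.032, 0.999, 0.0]
contact_force: [-1.1, -2.1, 6.6]
gripper_width: 0.126
grasp_force: 49.1
```

Request:
send_rows --deltas "0.0225 0.014 0 6.5; 0.0432 0.0305 0 13; 0.062 0.0491 0 19.5; 0.0785 0.0698 0 26; 0.0926 0.0923 0 32.5"

```text
t: 4.8
eef_pos: [0.461, 0.1181, 0.1289]
tool_rot: [0.001, 0.313, 0.95, 0.001]
contact_force: [3.5, 1.1, 3.1]
gripper_width: 0.127
grasp_force: 51.4
```

Request:
send_rows --deltas "0 0 0 0; 0 0 0 0"

```text
t: 5.0
eef_pos: [0.4607, 0.1186, 0.1288]
tool_rot: [0.0, 0.31, 0.951, 0.001]
contact_force: [-1.7, -1.6, 10.7]
gripper_width: 0.122
grasp_force: 52.0
```

Small forces; continuing.

Request:
send_rows --deltas "0.0225 0.014 0 6.5; 0.0432 0.0305 0 13; 0.062 0.0491 0 19.5; 0.0785 0.0698 0 26; 0.0926 0.0923 0 32.5"

```text
t: 5.5
eef_pos: [0.4415, 0.2482, 0.1289]
tool_rot: [0.001, 0.566, 0.824, 0.002]
contact_force: [7.0, -2.0, 0.7]
gripper_width: 0.13
grasp_force: 51.3
```

Request:
send_rows --deltas "0.0225 0.014 0 6.5; 0.0432 0.0305 0 13; 0.062 0.0491 0 19.5; 0.0785 0.0698 0 26; 0.0926 0.0923 0 32.5"

```text
t: 6.0
eef_pos: [0.4945, 0.3672, 0.1289]
tool_rot: [0.001, 0.774, 0.633, 0.002]
contact_force: [5.4, -4.9, 3.9]
gripper_width: 0.123
grasp_force: 51.5
```

Request:
send_rows --deltas "0 0 0 0; 0 0 0 0; 0 0 0 0; 0 0 0 0" --claw 0.45

```text
t: 6.4
eef_pos: [0.4919, 0.3658, 0.1274]
tool_rot: [-0.0, 0.773, 0.635, -0.0]
contact_force: [0.9, 0.3, 0.2]
gripper_width: 0.448
grasp_force: 0.0
```

Request:
send_rows --deltas "0 0 -0.04 0; 0 0 -0.08 0; 0 0 -0.12 0; 0 0 -0.12 0"

```text
t: 6.8
eef_pos: [0.4951, 0.3672, 0.2532]
tool_rot: [-0.001, 0.773, 0.635, 0.005]
contact_force: [0.5, 0.2, -0.2]
gripper_width: 0.447
grasp_force: 0.0
```

```bash
python3 - <<'E'
from h import *
o=bot.get_obs(); print(o["t"],o["q"])
t=bot.read_camera("top"); s=bot.read_camera("scene"); save(s,"s1.png")
P=[(.49,.053),(.483,-.049),(.488,-.155),(.437,-.248),(.416,-.358)]
for p in(t,s):
    cradles(p,P)
    for q in("bay0","upper_handle","upper_hinge","incubator"): print(q,[(np.array(r["xyz"]),r["confidence"]) for r in bot.landmark_of(p,q)])
# red-edge channel structure: sill & floor heights
W=cloud(t); 
for lo,hi in((.076,.096),(.1,.12),(.15,.172)):
    m=(W[...,2]>lo)&(W[...,2]<hi)&(W[...,1]>-.06)&(W[...,1]<.24)&(W[...,0]>.57)
    q=W[m]; 
    if len(q): r=cv2.minAreaRect(q[:,:2].astype(np.float32)*1000); print(lo,len(q),q[:,2].mean(),cv2.boxPoints(r).round(1).tolist())
big=t["img"][65:190,130:285]; cv2.imwrite("pics/c3.png",cv2.resize(big[...,::-1],None,fx=4.5,fy=4.5,interpolation=2))
E
```

```text
6.8 [-1.2151  0.4152  0.6411  1.7271 -0.2793  1.0816 -0.6802]
[490.4  54.5] [119.8  43.9] 7.6 handle [0.4509 0.0494 0.065 ] 104
[482.9 -51.4] [121.2  44.1] 5.3 handle [ 0.4426 -0.0553  0.0651] 106
[ 487.3 -155.5] [ 44.3 120.7] 75.4 handle [ 0.4489 -0.145   0.0648] 106
[ 433.8 -252.7] [120.5  55.2] 2.8 handle [ 0.3935 -0.2539  0.0645] 110
[ 416.8 -358.6] [ 55.6 121.8] 80.6 handle [ 0.3771 -0.3521  0.0645] 119
bay0 [(array([0.6664, 0.0889, 0.09  ]), 0.96), (array([0.6675, 0.1534, 0.0844]), 0.81), (array([0.6621, 0.027 , 0.0862]), 0.6)]
upper_handle [(array([0.4956, 0.3713, 0.1332]), 0.93), (array([0.6617, 0.0295, 0.0865]), 0.73)]
upper_hinge [(array([0.676 , 0.2165, 0.1366]), 0.94)]
incubator [(array([ 0.743 ,  0.0887, -0.0011]), 0.79), (array([ 0.4413,  0.3584, -0.0006]), 0.6)]
[490.4  56.2] [121.1  45.2] 7.0 handle [0.4526 0.0522 0.0657] 72
[493.3 -48.1] [146.3  44.4] 4.6 handle [ 0.4466 -0.0523  0.0653] 69
[ 487.5 -152.4] [ 46.9 119.2] 75.5 handle [ 0.45   -0.1423  0.0655] 65
[ 433.2 -250.1] [121.7  56.2] 2.2 handle [ 0.3944 -0.2509  0.0654] 51
[ 410.8 -356.6] [ 57.5 131.5] 81.1 han
[... 283 characters left out ...]
0.42)]
upper_handle [(array([0.4966, 0.3718, 0.1372]), 0.61), (array([0.6716, 0.1546, 0.0857]), 0.6)]
upper_hinge [(array([0.6697, 0.2161, 0.1353]), 0.9)]
incubator [(array([0.7457, 0.0848, 0.0004]), 0.83)]
0.076 2943 0.08517219306217153 [[587.0999755859375, -30.0], [684.9000244140625, -34.70000076293945], [697.5999755859375, 227.5], [599.7999877929688, 232.1999969482422]]
0.1 202 0.10923917529100227 [[657.2999877929688, -31.5], [679.5999755859375, -32.400001525878906], [690.2999877929688, 229.89999389648438], [668.0, 230.8000030517578]]
0.15 5857 0.1627404160852556 [[556.0999755859375, -29.5], [820.0, -43.599998474121094], [834.7999877929688, 231.39999389648438], [570.7999877929688, 245.5]]
```

View pics/c3.png

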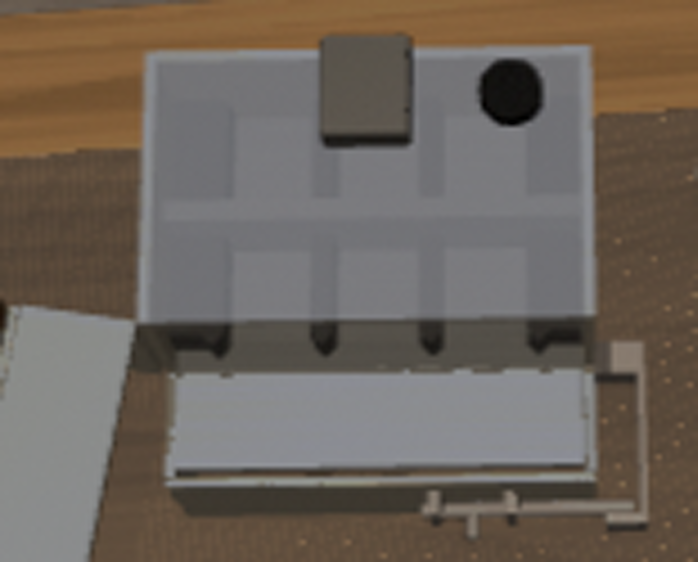

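View pics/s1.png

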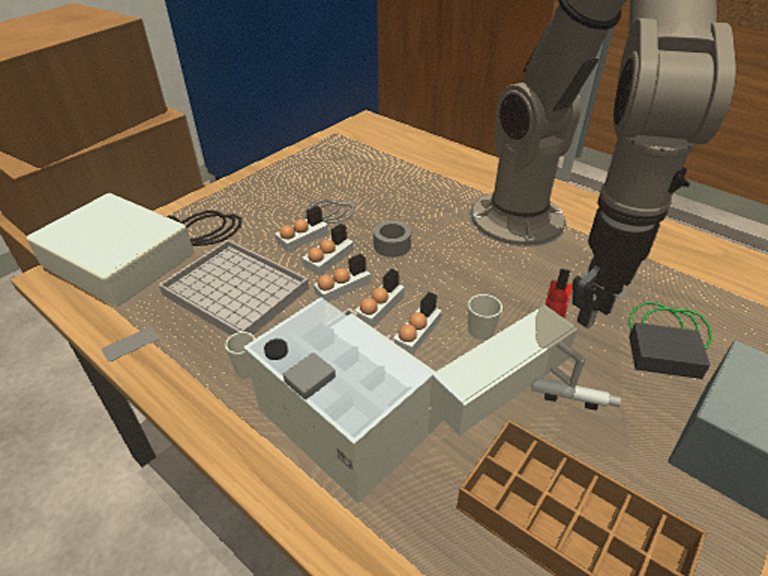

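The door is open at about 1.75 rad and the lower half is still bolted. The three channels show cheek points at crop (225,350), (323,350), (432,350) and (540,350). I'll refine the incubator pose and go for the first cradle.

```bash
cat >> h.py <<'E'
def onplane(p,u,v,z):
    a=pix2w(p,u,v,.1); c=np.linalg.inv(p["camera_from_world"])[:3,3]; return c+(a-c)*(z-c[2])/(a[2]-c[2])
E
python3 - <<'E'
from h import *
t=bot.read_camera("top")
f=lambda u,v,z:onplane(t,130+u/4.5-.4,65+v/4.5-.4,z)
g=[f(138,322,.163),f(595,318,.163),f(148,53,.163),f(592,46,.163)]
for x in g: print(x)
for a,b in((0,1),(2,3)): e=g[b]-g[a]; print("yaw front/back",np.degrees(np.arctan2(e[0],-e[1])) )
for a,b in((0,2),(1,3)): e=g[b]-g[a]; print("yaw sides",np.degrees(np.arctan2(e[1],e[0])))
print("mean",np.mean(g,0))
for u,v in((225,352),(323,352),(432,352),(540,350)): print("cheek pt",f(u,v,.112))
print(delta((.4512,.0505,.16),-172.6))
E
```

```text
[0.6733 0.2154 0.163 ]
[ 0.6567 -0.033   0.163 ]
[0.8314 0.2047 0.163 ]
[ 0.8168 -0.0438  0.163 ]
yaw front/back -3.814046915477779
yaw front/back -3.3687695662807737
yaw sides -3.837395394916664
yaw sides -3.846580571707511
mean [0.7445 0.0858 0.163 ]
cheek pt [0.6701 0.1764 0.112 ]
cheek pt [0.6659 0.1209 0.112 ]
cheek pt [0.6612 0.0591 0.112 ]
cheek pt [ 0.6578 -0.0022  0.112 ]
(array([-0.3176,  0.0209,  0.087 ]), np.float64(-108.58), np.float64(78.82))
```

```bash
cat >> h.py <<'E'
def plan(wps,start=None):
    "wps: (xyz, heading deg, rows); prints send_rows texts, rows of <=5 per call, tool frame tracked"
    o=bot.get_obs(); w,x,y,z=o["tool_rot"]
    from scipy.spatial.transform import Rotation as R
    M=R.from_quat([x,y,z,w]).as_matrix()
    p,a=(o["eef_pos"],np.degrees(np.arctan2(M[1,0],M[0,0]))) if start is None else start
    p=np.array(p,float); L=[]
    for q,b,n in wps:
        q=np.array(q,float); d=(b-a+180)%360-180; k=max(np.linalg.norm(q-p)/n/.05,abs(d)/n/8.59)
        if k>1: print("TOO FAST",k)
        L+=[(p+(q-p)*i/n,a+d*i/n) for i in range(1,n+1)]; 
        if not hasattr(plan,'s'): plan.s=(p,a)
        p,a=q,a+d
    p,a=plan.s
    for i in range(0,len(L),5):
        h=np.radians(a); ex=np.array([np.cos(h),np.sin(h),0]); ey=np.array([np.sin(h),-np.cos(h),0])
        ey=np.cross([0,0,-1],ex)
        rows=[]
        for q,b in L[i:i+5]:
            e=q-p; rows.append("%g %g %g %g"%(round(e@ex,3),round(e@ey,3),round(-e[2],3),round(a-b,1)))
        print("; ".join(rows)); p,a=L[min(i+4,len(L)-1)]
    del plan.s
PSI=-3.6; B1=np.array([.666,.090,.086])
def inc(dx,dy,z):
    "world point; dx = inc x +80mm (from mouth), dy inc y, in m"
    c,s=np.cos(np.radians(PSI)),np.sin(np.radians(PSI)); return np.array([B1[0]+c*dx-s*dy,B1[1]+s*dx+c*dy,z])
E
python3 - <<'E'
from h import *
plan([((.4512,.0505,.16),187.4,14),((.4512,.0505,.043),187.4,4)])
E
```

```text
-0.023 0.001 0.006 -7.8; -0.045 0.003 0.012 -15.5; -0.068 0.004 0.019 -23.3; -0.091 0.006 0.025 -31; -0.113 0.007 0.031 -38.8
-0.019 -0.013 0.006 -7.8; -0.037 -0.026 0.012 -15.5; -0.056 -0.039 0.019 -23.3; -0.074 -0.052 0.025 -31; -0.093 -0.065 0.031 -38.8
-0.006 -0.022 0.006 -7.8; -0.013 -0.044 0.012 -15.5; -0.019 -0.066 0.019 -23.3; -0.025 -0.087 0.025 -31; -0.025 -0.087 0.054 -31
0 0 0.029 0; 0 0 0.059 0; 0 0 0.088 0
```

Request:
send_rows --deltas "-0.023 0.001 0 -7.8; -0.045 0.003 0 -15.5; -0.068 0.004 0 -23.3; -0.091 0.006 0 -31; -0.113 0.007 0 -38.8" --force 70

```text
t: 7.85
eef_pos: [0.4774, 0.253, 0.2472]
tool_rot: [0.0, 0.516, 0.857, -0.0]
contact_force: [-0.4, -0.3, -0.7]
gripper_width: 0.447
grasp_force: 0.0
```

Request:
send_rows --deltas "-0.019 -0.013 0.006 -7.8; -0.037 -0.026 0.012 -15.5; -0.056 -0.039 0.019 -23.3; -0.074 -0.052 0.025 -31; -0.093 -0.065 0.031 -38.8"

```text
t: 8.35
eef_pos: [0.4628, 0.1407, 0.216]
tool_rot: [-0.0, 0.202, 0.979, 0.0]
contact_force: [-0.3, -0.3, 0.3]
gripper_width: 0.451
grasp_force: 0.0
```

Request:
send_rows --deltas "-0.006 -0.022 0.01 -7.8; -0.013 -0.044 0.02 -15.5; -0.019 -0.066 0.03 -23.3; -0.025 -0.087 0.04 -31; -0.025 -0.087 0.04 -31"

```text
t: 8.85
eef_pos: [0.4497, 0.0486, 0.1752]
tool_rot: [-0.001, -0.064, 0.998, -0.001]
contact_force: [0.8, -0.5, 0.1]
gripper_width: 0.448
grasp_force: 0.0
```

```bash
python3 - <<'E'
from h import *
t=bot.read_camera("top"); cradles(t,[(.49,.053)])
print(delta((.4512,.0505,.043),-172.6))
E
```

```text
[500.9 -29.5] [31.8  3.3] 5.7 handle None 0
(array([-0.0008, -0.    ,  0.1329]), np.float64(-0.23), np.float64(-172.83))
```

Request:
send_rows --deltas "-0.001 0 0.04 0; -0.001 0 0.08 0; -0.001 0 0.115 0; -0.001 0 0.133 0; -0.001 0 0.133 0"

```text
t: 9.4
eef_pos: [0.451, 0.0528, 0.0415]
tool_rot: [-0.002, -0.064, 0.998, -0.0]
contact_force: [-0.3, -0.8, -0.3]
gripper_width: 0.45
grasp_force: 0.0
```

Request:
send_rows --deltas "0 0 0 0; 0 0 0 0; 0 0 0 0; 0 0 0 0; 0 0 0 0" --claw 0

```text
t: 9.9
eef_pos: [0.4527, 0.0524, 0.0442]
tool_rot: [0.001, -0.065, 0.998, 0.0]
contact_force: [-1.4, -0.7, 7.3]
gripper_width: 0.223
grasp_force: 71.1
```

```bash
python3 - <<'E'
from h import *
print(delta((0,0,0))[2])
A=176.4; a=bot.get_obs()["eef_pos"]
plan([(a+[0,0,.13],-172.6,4),(inc(-.110,.062,a[2]+.13),A,4),(inc(-.110,.062,a[2]+.13),A,2)])
E
```

```text
-172.58
0 0 -0.032 0; 0 0 -0.065 0; 0 0 -0.098 0; 0 0 -0.13 0; -0.03 0.023 -0.13 2.8
-0.029 0.024 -0 2.8; -0.058 0.049 -0 5.5; -0.087 0.073 -0 8.2; -0.087 0.073 -0 8.2; -0.087 0.073 -0 8.2
```

Request:
send_rows --deltas "0 0 -0.032 0; 0 0 -0.065 0; 0 0 -0.098 0; 0 0 -0.13 0; -0.03 0.023 -0.13 2.8"

```text
t: 10.4
eef_pos: [0.4785, 0.0756, 0.1773]
tool_rot: [0.002, -0.037, 0.999, 0.001]
contact_force: [0.7, -0.0, -3.0]
gripper_width: 0.22
grasp_force: 72.6
```

Request:
send_rows --deltas "-0.029 0.024 -0 2.8; -0.058 0.049 -0 5.5; -0.087 0.073 -0 8.2; -0.087 0.073 -0 8.2; -0.087 0.073 -0 8.2"

```text
t: 10.9
eef_pos: [0.5593, 0.1588, 0.1726]
tool_rot: [-0.001, 0.03, 1.0, -0.001]
contact_force: [-0.3, -0.3, -3.6]
gripper_width: 0.221
grasp_force: 72.8
```

```bash
python3 - <<'E'
from h import *
t=bot.read_camera("top"); s=bot.read_camera("scene"); save(s,"s2.png",(150,150,330,310),3.5)
for p in (t,s):
    W=cloud(p); m=(W[...,2]>.135)&(W[...,2]<.152)&(np.abs(W[...,1]-.15)<.04)&(W[...,0]>.5)&(W[...,0]<.67)
    q=W[m]; print(len(q))
    if len(q)>10: print(cv2.minAreaRect(q[:,:2].astype(np.float32)*1000),np.percentile(q,[2,98],axis=0))
    cradles(p,[(.483,-.051),(.488,-.155),(.434,-.251),(.416,-.358)])
print(delta(inc(-.11,.062,.086+.046),176.4),inc(-.11,.062,.13))
E
```

```text
39
((594.3317260742188, 137.49673461914062), (13.452422142028809, 118.09908294677734), 83.28059387207031) [[0.536  0.1297 0.1353]
 [0.6528 0.1503 0.152 ]]
[482.4 -51.6] [120.1  44.5] 5.5 handle [ 0.4426 -0.0553  0.0656] 106
[ 487.9 -155.6] [ 44.2 120.3] 75.4 handle [ 0.4491 -0.1451  0.0653] 104
[ 433.6 -252.4] [119.7  55. ] 2.4 handle [ 0.3935 -0.2538  0.0653] 109
[ 416.8 -359.5] [ 56.4 122.2] 81.5 handle [ 0.3767 -0.3525  0.0644] 115
157
((603.4248657226562, 173.2235107421875), (41.626953125, 125.0718994140625), 65.97982788085938) [[0.5422 0.1342 0.1359]
 [0.6563 0.1808 0.1518]]
[493.8 -48.4] [146.7  44.7] 5.4 handle [ 0.4481 -0.0522  0.0654] 68
[ 487.4 -152.1] [ 45.8 119.2] 75.5 handle [ 0.4504 -0.1423  0.0659] 65
[ 433.3 -250.2] [122.8  55.3] 1.9 handle [ 0.3943 -0.2501  0.0653] 55
[ 411.  -354.8] [ 55.8 132.2] 81.1 handle [ 0.3777 -0.3491  0.0651] 51
(array([-0.0014,  0.0017,  0.0408]), np.float64(-0.03), np.float64(176.37)) [0.5601 0.1588 0.13  ]
```

View pics/s2.png

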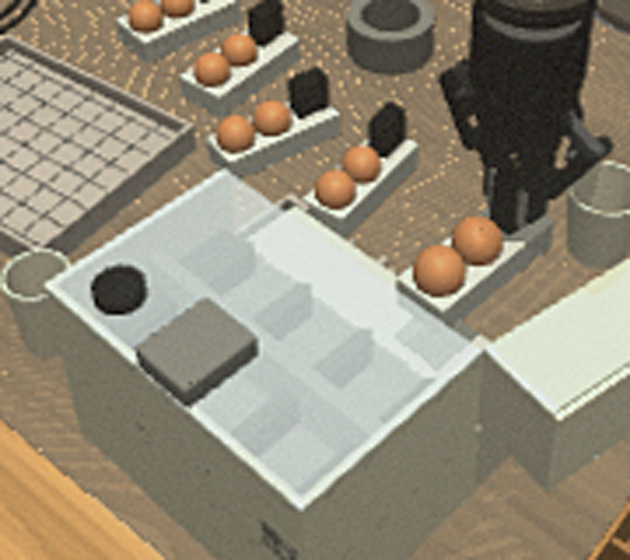

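Request:
send_rows --deltas "-0.001 0.001 0.015 0; -0.001 0.001 0.03 0; -0.001 0.001 0.04 0; -0.001 0.001 0.04 0; -0.001 0.001 0.04 0"

```text
t: 11.5
eef_pos: [0.5605, 0.1591, 0.1329]
tool_rot: [-0.0, 0.031, 1.0, -0.0]
contact_force: [-0.5, 0.4, -3.6]
gripper_width: 0.214
grasp_force: 72.9
```

Request:
send_rows --deltas "-0.006 0 0 0; -0.012 0 0 0; -0.018 0 0 0; -0.024 0 0 0; -0.03 0 0 0"

```text
t: 12.0
eef_pos: [0.5914, 0.1575, 0.1334]
tool_rot: [0.0, 0.031, 1.0, 0.0]
contact_force: [0.7, -0.6, -3.1]
gripper_width: 0.219
grasp_force: 72.8
```

Request:
send_rows --deltas "-0.008 0 0 0; -0.016 0 0 0; -0.024 0 0 0; -0.032 0 0 0; -0.038 0 0 0"

```text
t: 12.5
eef_pos: [0.6295, 0.1551, 0.1333]
tool_rot: [0.0, 0.031, 1.0, -0.0]
contact_force: [0.2, -0.8, -3.8]
gripper_width: 0.223
grasp_force: 72.8
```

```bash
python3 - <<'E'
from h import *
print(bot.get_obs()["contact_force"],bot.get_obs()["torque"],delta(inc(-.028,.062,.1305),176.4))
E
```

```text
[ 0.2073 -0.7806 -3.8209] [0.0204 0.1084 0.0313] (array([-0.0126, -0.0006,  0.0028]), np.float64(0.02), np.float64(176.42))
```

Request:
send_rows --deltas "-0.003 0 0.003 0; -0.006 0 0.003 0; -0.009 0 0.003 0; -0.012 0 0.003 0; -0.015 0 0.003 0"

```text
t: 13.0
eef_pos: [0.6411, 0.1545, 0.1303]
tool_rot: [-0.003, 0.031, 1.0, 0.0]
contact_force: [-19.8, -0.7, 16.1]
gripper_width: 0.22
grasp_force: 75.4
```

Request:
send_rows --deltas "-0.001 0 0 0; -0.002 0 0 0; -0.003 0 0 0; -0.003 0 0 0"

```text
t: 13.4
eef_pos: [0.6411, 0.1544, 0.1304]
tool_rot: [-0.006, 0.031, 1.0, 0.0]
contact_force: [-24.2, -1.3, 18.1]
gripper_width: 0.22
grasp_force: 76.0
```

Request:
send_rows --deltas "0.004 0 0 0; 0.004 0 0 0; 0.004 0 0 0; 0.004 0 0 0; 0.004 0 0 0" --claw 0.45

```text
t: 13.9
eef_pos: [0.643, 0.1543, 0.1303]
tool_rot: [0.0, 0.031, 1.0, -0.0]
contact_force: [-0.2, -0.2, 0.3]
gripper_width: 0.445
grasp_force: 0.0
```

Request:
send_rows --deltas "0 0 -0.03 0; 0 0 -0.06 0; 0 0 -0.09 0; 0 0 -0.09 0"

```text
t: 14.3
eef_pos: [0.6455, 0.1544, 0.2251]
tool_rot: [0.004, 0.031, 0.999, 0.001]
contact_force: [-0.3, -0.1, 0.8]
gripper_width: 0.451
grasp_force: 0.0
```

```bash
python3 - <<'E'
from h import *
t=bot.read_camera("top"); s=bot.read_camera("scene")
for p in(t,s): cradles(p,[(.483,-.051)])
a=bot.get_obs()["eef_pos"]
plan([((.443,-.0522,.16),185.4,7),((.443,-.0522,.044),185.4,4)])
E
```

```text
[482.9 -51.6] [120.7  44.5] 5.4 handle [ 0.4426 -0.0552  0.065 ] 107
[506.1 -47. ] [120.6  43.9] 5.7 handle [ 0.5653 -0.0558  0.0581] 1
0.027 -0.031 0.009 -1.3; 0.053 -0.062 0.017 -2.6; 0.08 -0.094 0.026 -3.8; 0.107 -0.125 0.035 -5.1; 0.133 -0.156 0.044 -6.4
0.03 -0.028 0.009 -1.3; 0.06 -0.056 0.017 -2.6; 0.06 -0.056 0.046 -2.6; 0.06 -0.056 0.075 -2.6; 0.06 -0.056 0.104 -2.6
0 0 0.029 0
```

Request:
send_rows --deltas "0.027 -0.031 0.009 -1.3; 0.053 -0.062 0.017 -2.6; 0.08 -0.094 0.026 -3.8; 0.107 -0.125 0.035 -5.1; 0.133 -0.156 0.044 -6.4"

```text
t: 14.9
eef_pos: [0.4978, 0.0058, 0.1747]
tool_rot: [-0.001, -0.025, 1.0, -0.0]
contact_force: [0.3, -0.0, -0.1]
gripper_width: 0.448
grasp_force: 0.0
```

Request:
send_rows --deltas "0.03 -0.028 0.009 -1.3; 0.06 -0.056 0.017 -2.6; 0.06 -0.056 0.017 -2.6; 0.06 -0.056 0.046 -2.6; 0.06 -0.056 0.075 -2.6"

```text
t: 15.4
eef_pos: [0.4435, -0.0517, 0.1006]
tool_rot: [0.001, -0.047, 0.999, 0.0]
contact_force: [-0.3, 0.2, 0.3]
gripper_width: 0.451
grasp_force: 0.0
```

Request:
send_rows --deltas "0 0 0.03 0; 0 0 0.058 0; 0 0 0.058 0; 0 0 0.058 0"

```text
t: 15.8
eef_pos: [0.4425, -0.052, 0.043]
tool_rot: [-0.001, -0.047, 0.999, -0.0]
contact_force: [-0.1, 1.1, -0.4]
gripper_width: 0.45
grasp_force: 0.0
```

Request:
send_rows --deltas "0 0 0 0; 0 0 0 0; 0 0 0 0; 0 0 0 0; 0 0 0 0" --claw 0

```text
t: 16.3
eef_pos: [0.444, -0.0521, 0.0445]
tool_rot: [0.001, -0.047, 0.999, 0.0]
contact_force: [-1.1, -1.9, 7.6]
gripper_width: 0.222
grasp_force: 69.4
```

```bash
python3 - <<'E'
from h import *
A=176.4; a=bot.get_obs()["eef_pos"]; h=delta(a)[2]; print(h)
plan([(a+[0,0,.13],h,4),(inc(-.110,.0,a[2]+.13),A,4),(inc(-.110,.0,a[2]+.13),A,2)])
E
```

```text
-174.59
0 0 -0.032 0; 0 0 -0.065 0; 0 0 -0.098 0; 0 0 -0.13 0; -0.031 0.034 -0.13 2.3
-0.03 0.036 -0 2.3; -0.06 0.071 -0 4.5; -0.09 0.107 -0 6.8; -0.09 0.107 -0 6.8; -0.09 0.107 -0 6.8
```

Request:
send_rows --deltas "0 0 -0.032 0; 0 0 -0.065 0; 0 0 -0.098 0; 0 0 -0.13 0; -0.031 0.034 -0.13 2.3"

```text
t: 16.8
eef_pos: [0.4703, -0.0195, 0.1776]
tool_rot: [0.003, -0.023, 1.0, 0.001]
contact_force: [1.6, -0.5, -3.2]
gripper_width: 0.221
grasp_force: 69.0
```

Request:
send_rows --deltas "-0.03 0.036 -0 2.3; -0.06 0.071 -0 4.5; -0.09 0.107 -0 6.8; -0.09 0.107 -0 6.8; -0.09 0.107 -0 6.8"

```text
t: 17.3
eef_pos: [0.5544, 0.0977, 0.1731]
tool_rot: [-0.0, 0.031, 1.0, -0.0]
contact_force: [-0.9, 0.1, -2.5]
gripper_width: 0.221
grasp_force: 69.0
```

```bash
python3 - <<'E'
from h import *
t=bot.read_camera("top"); s=bot.read_camera("scene")
print(delta(inc(-.11,0,.133),176.4))
for p in (t,s):
    cradles(p,[(.488,-.155),(.434,-.251),(.416,-.358)])
for n,p in (("top",t),("scene",s)): save(p,n+"3.png",None,1)
cv2.imwrite("pics/b3.png",np.hstack([t["img"][60:260,100:420],s["img"][120:320,130:450]])[...,::-1])
E
```

```text
(array([-0.0025,  0.0017,  0.0402]), np.float64(-0.13), np.float64(176.27))
[ 487.8 -155.6] [ 44.3 120.4] 75.4 handle [ 0.4488 -0.1449  0.0652] 107
[ 433.7 -252.3] [120.2  56. ] 2.4 handle [ 0.3936 -0.2538  0.0648] 108
[ 417.3 -358.7] [ 55.2 120.5] 80.7 handle [ 0.3771 -0.3518  0.0648] 119
[ 487.5 -153.7] [ 46.9 119.5] 73.8 handle [ 0.4502 -0.1424  0.0654] 67
[ 433.5 -249.7] [121.5  56.9] 4.8 handle [ 0.3941 -0.2504  0.0655] 51
[ 415.9 -354.4] [ 56.7 122.9] 78.7 handle [ 0.3784 -0.3489  0.0656] 50
```

View pics/b3.png

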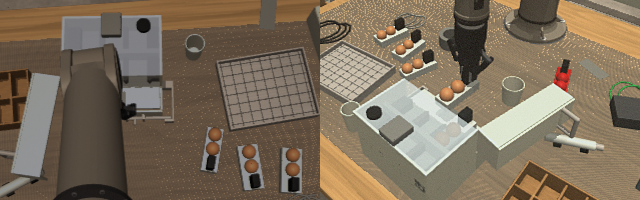

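The first cradle sits in the left channel (scene half, about (452,133)) and the second is held in front of the middle one. Inserting it now.

Request:
send_rows --deltas "-0.002 0.001 0.015 0; -0.002 0.001 0.03 0; -0.002 0.001 0.04 0; -0.002 0.001 0.04 0; -0.002 0.001 0.04 0"

```text
t: 17.9
eef_pos: [0.5564, 0.0971, 0.1328]
tool_rot: [-0.0, 0.032, 0.999, -0.0]
contact_force: [-0.6, -0.2, -1.5]
gripper_width: 0.219
grasp_force: 69.1
```

Request:
send_rows --deltas "-0.006 0 0 0; -0.012 0 0 0; -0.018 0 0 0; -0.024 0 0 0; -0.03 0 0 0"

```text
t: 18.4
eef_pos: [0.5874, 0.0955, 0.1334]
tool_rot: [0.0, 0.032, 0.999, 0.0]
contact_force: [-1.3, 0.4, -1.8]
gripper_width: 0.223
grasp_force: 69.1
```

Request:
send_rows --deltas "-0.008 0 0 0; -0.016 0 0 0; -0.024 0 0 0; -0.032 0 0 0; -0.038 0 0 0"

```text
t: 18.9
eef_pos: [0.6254, 0.0929, 0.1333]
tool_rot: [0.0, 0.032, 0.999, -0.0]
contact_force: [-0.1, 0.7, -0.9]
gripper_width: 0.227
grasp_force: 69.1
```

Request:
send_rows --deltas "-0.003 0 0.003 0; -0.006 0 0.003 0; -0.009 0 0.003 0; -0.012 0 0.003 0; -0.015 0 0.003 0"

```text
t: 19.4
eef_pos: [0.6365, 0.0924, 0.1305]
tool_rot: [-0.004, 0.032, 0.999, 0.0]
contact_force: [-19.8, 0.3, 18.5]
gripper_width: 0.223
grasp_force: 71.9
```

Request:
send_rows --deltas "-0.001 0 0 0; -0.002 0 0 0; -0.002 0 0 0"

```text
t: 19.7
eef_pos: [0.6364, 0.0924, 0.1305]
tool_rot: [-0.006, 0.032, 0.999, 0.001]
contact_force: [-20.3, 0.5, 17.3]
gripper_width: 0.225
grasp_force: 71.9
```

Request:
send_rows --deltas "0.003 0 0 0; 0.003 0 0 0; 0.003 0 0 0; 0.003 0 0 0; 0.003 0 0 0" --claw 0.45

```text
t: 20.2
eef_pos: [0.6389, 0.0921, 0.1302]
tool_rot: [0.0, 0.032, 0.999, -0.0]
contact_force: [0.3, -0.1, 0.2]
gripper_width: 0.451
grasp_force: 0.0
```

Request:
send_rows --deltas "0 0 -0.03 0; 0 0 -0.06 0; 0 0 -0.09 0; 0 0 -0.09 0"

```text
t: 20.6
eef_pos: [0.6414, 0.092, 0.2249]
tool_rot: [0.004, 0.032, 0.999, 0.001]
contact_force: [0.3, -0.8, 0.2]
gripper_width: 0.451
grasp_force: 0.0
```

```bash
python3 - <<'E'
from h import *
t=bot.read_camera("top"); s=bot.read_camera("scene")
for p in(t,s): cradles(p,[(.488,-.155)])
H=(.4500,-.1424)
plan([(H+(.16,),165.4,8),(H+(.16,),165.4,2),(H+(.044,),165.4,4)])
E
```

```text
[ 487.5 -155.6] [ 44.3 119.8] 75.2 handle [ 0.4487 -0.145   0.0644] 107
[ 495.1 -154.4] [ 46.3 104.8] 75.1 handle [ 0.4619 -0.1498  0.0646] 11
0.022 -0.031 0.008 1.4; 0.043 -0.062 0.015 2.7; 0.065 -0.092 0.023 4.1; 0.087 -0.123 0.03 5.5; 0.108 -0.154 0.038 6.8
0.018 -0.033 0.008 1.4; 0.036 -0.066 0.015 2.7; 0.054 -0.099 0.023 4.1; 0.054 -0.099 0.023 4.1; 0.054 -0.099 0.023 4.1
0 0 0.029 0; 0 0 0.058 0; 0 0 0.087 0; 0 0 0.116 0
```

Request:
send_rows --deltas "0.022 -0.031 0.008 1.4; 0.043 -0.062 0.015 2.7; 0.065 -0.092 0.023 4.1; 0.087 -0.123 0.03 5.5; 0.108 -0.154 0.038 6.8"

```text
t: 21.2
eef_pos: [0.5189, -0.0555, 0.1808]
tool_rot: [-0.001, 0.092, 0.996, -0.0]
contact_force: [0.3, 0.1, -0.1]
gripper_width: 0.448
grasp_force: 0.0
```

Request:
send_rows --deltas "0.018 -0.033 0.008 1.4; 0.036 -0.066 0.015 2.7; 0.054 -0.099 0.023 4.1; 0.054 -0.099 0.023 4.1; 0.054 -0.099 0.023 4.1"

```text
t: 21.7
eef_pos: [0.4487, -0.1425, 0.1585]
tool_rot: [-0.001, 0.128, 0.992, -0.0]
contact_force: [1.0, 0.9, 0.7]
gripper_width: 0.454
grasp_force: 0.0
```

Request:
send_rows --deltas "0 0 0.029 0; 0 0 0.058 0; 0 0 0.087 0; 0 0 0.116 0; 0 0 0.116 0"

```text
t: 22.2
eef_pos: [0.4481, -0.1404, 0.0402]
tool_rot: [-0.003, 0.126, 0.992, 0.0]
contact_force: [0.2, 0.3, 1.1]
gripper_width: 0.45
grasp_force: 0.0
```

Request:
send_rows --deltas "0 0 0 0; 0 0 0 0; 0 0 0 0; 0 0 0 0; 0 0 0 0" --claw 0

```text
t: 22.7
eef_pos: [0.4501, -0.1419, 0.0438]
tool_rot: [0.0, 0.127, 0.992, 0.0]
contact_force: [0.4, 0.6, -2.2]
gripper_width: 0.22
grasp_force: 71.6
```

```bash
python3 - <<'E'
from h import *
A=176.4; a=bot.get_obs()["eef_pos"]; h=delta(a)[2]; print(h)
plan([(a+[0,0,.13],h,5),(inc(-.110,-.062,a[2]+.13),A,5),(inc(-.110,-.062,a[2]+.13),A,2)])
E
```

```text
165.44
0 0 -0.026 0; 0 0 -0.052 0; 0 0 -0.078 0; 0 0 -0.104 0; 0 0 -0.13 0
-0.011 0.039 -0 -2.2; -0.022 0.079 -0 -4.4; -0.033 0.118 -0 -6.6; -0.044 0.158 -0 -8.8; -0.054 0.197 -0 -11
-0 -0 -0 0; -0 -0 -0 0
```

Request:
send_rows --deltas "0 0 -0.026 0; 0 0 -0.052 0; 0 0 -0.078 0; 0 0 -0.104 0; 0 0 -0.13 0"

```text
t: 23.2
eef_pos: [0.4493, -0.1421, 0.1744]
tool_rot: [-0.0, 0.127, 0.992, 0.0]
contact_force: [0.6, 1.0, -3.3]
gripper_width: 0.226
grasp_force: 71.4
```

Request:
send_rows --deltas "-0.011 0.039 -0 -2.2; -0.022 0.079 -0 -4.4; -0.033 0.118 -0 -6.6; -0.044 0.158 -0 -8.8; -0.054 0.197 -0 -11"

```text
t: 23.7
eef_pos: [0.552, 0.0366, 0.1734]
tool_rot: [0.0, 0.03, 1.0, 0.0]
contact_force: [0.1, -1.0, -3.2]
gripper_width: 0.22
grasp_force: 71.4
```

Request:
send_rows --deltas "0 0 0 0; 0 0 0 0"

```text
t: 23.9
eef_pos: [0.5514, 0.0359, 0.173]
tool_rot: [-0.0, 0.03, 1.0, -0.0]
contact_force: [-0.5, -0.4, -3.5]
gripper_width: 0.221
grasp_force: 71.3
```

```bash
python3 - <<'E'
from h import *
print(delta(inc(-.11,-.062,.133),176.4))
t=bot.read_camera("top"); s=bot.read_camera("scene")
for p in (t,s): cradles(p,[(.434,-.251),(.416,-.358)])
cv2.imwrite("pics/b4.png",np.hstack([t["img"][60:260,100:420],s["img"][120:320,130:450]])[...,::-1])
E
```

```text
(array([-0.001 , -0.0008,  0.04  ]), np.float64(0.15), np.float64(176.55))
[ 433.8 -252.4] [120.6  55. ] 2.5 handle [ 0.3935 -0.2536  0.0649] 112
[ 417.2 -358.7] [ 55.8 121. ] 80.2 handle [ 0.3771 -0.3523  0.0649] 116
[ 433.5 -249.8] [122.1  55.2] 3.3 handle [ 0.3945 -0.2505  0.0655] 53
[ 407.9 -351.9] [ 59.1 138.2] 79.0 handle [ 0.3775 -0.3492  0.0655] 49
```

View pics/b4.png

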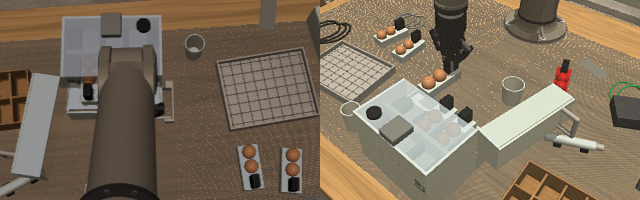

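Two cradles are home, with handles at scene-half (447,102) and (465,115). The third is held in front of the right-hand channel.

Request:
send_rows --deltas "-0.001 -0.001 0.015 0; -0.001 -0.001 0.03 0; -0.001 -0.001 0.04 0; -0.001 -0.001 0.04 0; -0.001 -0.001 0.04 0"

```text
t: 24.5
eef_pos: [0.5524, 0.0333, 0.1331]
tool_rot: [-0.0, 0.032, 0.999, -0.0]
contact_force: [0.3, -0.6, -1.7]
gripper_width: 0.224
grasp_force: 71.3
```

Request:
send_rows --deltas "-0.006 0 0 0; -0.012 0 0 0; -0.018 0 0 0; -0.024 0 0 0; -0.03 0 0 0"

```text
t: 25.0
eef_pos: [0.5815, 0.0333, 0.1328]
tool_rot: [-0.002, 0.03, 1.0, 0.001]
contact_force: [-0.5, 1.3, -2.7]
gripper_width: 0.221
grasp_force: 71.1
```

Request:
send_rows --deltas "-0.008 0 0 0; -0.016 0 0 0; -0.024 0 0 0; -0.032 0 0 0; -0.038 0 0 0"

```text
t: 25.5
eef_pos: [0.621, 0.0306, 0.1331]
tool_rot: [-0.0, 0.031, 1.0, 0.0]
contact_force: [-2.4, 4.5, -2.5]
gripper_width: 0.225
grasp_force: 71.0
```

Request:
send_rows --deltas "-0.003 0 0.003 0; -0.006 0 0.003 0; -0.009 0 0.003 0; -0.012 0 0.003 0; -0.015 0 0.003 0"

```text
t: 26.0
eef_pos: [0.6313, 0.0298, 0.1299]
tool_rot: [-0.005, 0.031, 1.0, 0.001]
contact_force: [-26.6, 5.4, 19.8]
gripper_width: 0.226
grasp_force: 73.8
```

Request:
send_rows --deltas "0.003 0 0 0; 0.003 0 0 0; 0.003 0 0 0; 0.003 0 0 0; 0.003 0 0 0" --claw 0.45

```text
t: 26.5
eef_pos: [0.6329, 0.0286, 0.1304]
tool_rot: [0.0, 0.031, 1.0, -0.0]
contact_force: [-0.2, 0.1, 0.4]
gripper_width: 0.448
grasp_force: 0.0
```

Request:
send_rows --deltas "0 0 -0.03 0; 0 0 -0.06 0; 0 0 -0.09 0; 0 0 -0.09 0"

```text
t: 26.9
eef_pos: [0.6353, 0.0284, 0.2249]
tool_rot: [0.004, 0.031, 0.999, 0.001]
contact_force: [0.4, -0.3, 0.5]
gripper_width: 0.451
grasp_force: 0.0
```

```bash
python3 - <<'E'
from h import *
t=bot.read_camera("top"); s=bot.read_camera("scene")
W=cloud(t); m=((W[...,2]>.022)&(W[...,2]<.04)&(np.abs(W[...,1]+.326)<.17)&(W[...,0]>.51)&(W[...,0]<.8)).astype(np.uint8)
n,l,st,_=cv2.connectedComponentsWithStats(m,connectivity=8); i=1+np.argmax(st[1:,4]); q=W[l==i]
print(st[i],cv2.minAreaRect(q[:,:2].astype(np.float32)*1000))
f=lambda u,v:onplane(t,u/1.5,v/1.5,.03)
g=np.array([f(475,183),f(605,163),f(628,262),f(497,284)]); print(g,g.mean(0))
for a,b in((0,1),(3,2)): e=g[b]-g[a]; print(np.degrees(np.arctan2(e[0],-e[1])),np.linalg.norm(e))
for a,b in((3,0),(2,1)): e=g[b]-g[a]; print(np.degrees(np.arctan2(e[1],e[0])),np.linalg.norm(e))
for p in(t,s): print([(r["xyz"],r["confidence"]) for r in bot.landmark_of(p,"tray")])
for p in(t,s): cradles(p,[(.434,-.251),(.416,-.358)])
H=(.3938,-.2505)
plan([(H+(.16,),182.6,11),(H+(.16,),182.6,2),(H+(.044,),182.6,4)])
E
```

```text
[316 107 105  83 685] ((648.5291748046875, -324.2689208984375), (199.79124450683594, 250.0586395263672), 5.388957977294922)
[[ 0.7301 -0.1924  0.03  ]
 [ 0.7509 -0.4373  0.03  ]
 [ 0.5594 -0.4517  0.03  ]
 [ 0.5369 -0.212   0.03  ]] [ 0.6443 -0.3233  0.03  ]
4.86413886812077 0.24580835537655538
5.375669556460716 0.2407368648721129
5.815492743087039 0.19422826775819332
4.310382938801702 0.19206121914823193
[([0.6468, -0.3278, -0.0016], 0.8)]
[([0.6482, -0.3269, -0.0016], 0.68)]
[ 434.  -252.4] [120.8  55.5] 2.6 handle [ 0.3936 -0.2536  0.0647] 109
[ 417.  -358.5] [ 55.9 120.7] 80.7 handle [ 0.3773 -0.3521  0.0648] 118
[ 463.3 -248.6] [60. 57.] 0.1 handle None 0
[ 417.7 -354.8] [ 54.4 118.2] 80.2 handle [ 0.3774 -0.349   0.0656] 49
0.02 -0.027 0.005 -0.6; 0.04 -0.053 0.011 -1.1; 0.06 -0.08 0.016 -1.7; 0.08 -0.107 0.022 -2.2; 0.1 -0.134 0.027 -2.8
0.021 -0.026 0.005 -0.6; 0.043 -0.051 0.011 -1.1; 0.064 -0.077 0.016 -1.7; 0.085 -0.103 0.022 -2.2; 0.106 -0.128 0.027 -2.8
0.023 -0.025 0.005 -0.6; 0.023 -0.025 0.005 -0.6; 0.023 -0.025 0.005 -0.6; 0.023 -0.025 0.034 -0.6; 0.023 -0.025 0.063 -0.6
0 0 0.029 0; 0 0 0.058 0
```

Request:
send_rows --deltas "0.02 -0.027 0.005 -0.6; 0.04 -0.053 0.011 -1.1; 0.06 -0.08 0.016 -1.7; 0.08 -0.107 0.022 -2.2; 0.1 -0.134 0.027 -2.8"

```text
t: 27.6
eef_pos: [0.5224, -0.0994, 0.1919]
tool_rot: [-0.001, 0.006, 1.0, -0.0]
contact_force: [0.6, -1.4, -0.9]
gripper_width: 0.447
grasp_force: 0.0
```

Request:
send_rows --deltas "0.021 -0.026 0.005 -0.6; 0.043 -0.051 0.011 -1.1; 0.064 -0.077 0.016 -1.7; 0.085 -0.103 0.022 -2.2; 0.106 -0.128 0.027 -2.8"

```text
t: 28.1
eef_pos: [0.4148, -0.2258, 0.1651]
tool_rot: [-0.001, -0.018, 1.0, 0.0]
contact_force: [-0.8, -0.9, 0.1]
gripper_width: 0.449
grasp_force: 0.0
```

Request:
send_rows --deltas "0.023 -0.025 0.005 -0.6; 0.023 -0.025 0.005 -0.6; 0.023 -0.025 0.005 -0.6; 0.023 -0.025 0.034 -0.6; 0.023 -0.025 0.063 -0.6"

```text
t: 28.6
eef_pos: [0.3962, -0.25, 0.1028]
tool_rot: [0.001, -0.024, 1.0, -0.0]
contact_force: [1.1, 0.2, -0.4]
gripper_width: 0.445
grasp_force: 0.0
```

Request:
send_rows --deltas "0 0 0.029 0; 0 0 0.058 0; 0 0 0.058 0; 0 0 0.058 0"

```text
t: 29.0
eef_pos: [0.3947, -0.2503, 0.0452]
tool_rot: [-0.001, -0.023, 1.0, 0.0]
contact_force: [-0.2, 0.3, 0.4]
gripper_width: 0.448
grasp_force: 0.0
```

Request:
send_rows --deltas "0 0 0 0; 0 0 0 0; 0 0 0 0; 0 0 0 0; 0 0 0 0" --claw 0

```text
t: 29.5
eef_pos: [0.3957, -0.2516, 0.0468]
tool_rot: [0.002, -0.023, 1.0, -0.001]
contact_force: [0.4, -1.1, 9.2]
gripper_width: 0.217
grasp_force: 69.7
```

```bash
cat >> h.py <<'E'
def tray(dx,dy,z):
    c,s=np.cos(np.radians(5.2)),np.sin(np.radians(5.2)); return np.array([.647+c*dx-s*dy,-.3255+s*dx+c*dy,z])
E
python3 - <<'E'
from h import *
A=185.2; a=bot.get_obs()["eef_pos"]; h=delta(a)[2]; print(h)
p=tray(-.04,.055,a[2]+.09); print(p)
plan([(a+[0,0,.09],h,5),(p,A,5),(p,A,2),(p-[0,0,.072],A,5)])
E
```

```text
-177.38
[ 0.6022 -0.2744  0.1368]
0 0 -0.018 -0; 0 0 -0.036 -0; 0 0 -0.054 -0; 0 0 -0.072 -0; 0 0 -0.09 -0
-0.041 -0.006 -0 -0.5; -0.082 -0.013 -0 -1; -0.123 -0.019 -0 -1.5; -0.164 -0.026 -0 -2.1; -0.205 -0.032 -0 -2.6
0 0 -0 0; 0 0 -0 0; 0 0 0.014 0; 0 0 0.029 0; 0 0 0.043 0
0 0 0.014 0; 0 0 0.029 0
```

Request:
send_rows --deltas "0 0 -0.018 0; 0 0 -0.036 0; 0 0 -0.054 0; 0 0 -0.072 0; 0 0 -0.09 0"

```text
t: 30.0
eef_pos: [0.3939, -0.2505, 0.1362]
tool_rot: [-0.0, -0.023, 1.0, 0.0]
contact_force: [0.9, -0.3, -3.3]
gripper_width: 0.222
grasp_force: 68.7
```

Request:
send_rows --deltas "-0.041 -0.006 0 -0.5; -0.082 -0.013 0 -1; -0.123 -0.019 0 -1.5; -0.164 -0.026 0 -2.1; -0.205 -0.032 0 -2.6"

```text
t: 30.5
eef_pos: [0.6018, -0.273, 0.1354]
tool_rot: [-0.0, -0.046, 0.999, 0.0]
contact_force: [-0.1, -0.9, -2.3]
gripper_width: 0.221
grasp_force: 68.8
```

Request:
send_rows --deltas "0 0 0 0; 0 0 0 0; 0 0 0.014 0; 0 0 0.029 0; 0 0 0.043 0"

```text
t: 31.0
eef_pos: [0.5991, -0.2732, 0.0906]
tool_rot: [-0.001, -0.045, 0.999, 0.0]
contact_force: [-0.1, -0.3, -3.4]
gripper_width: 0.225
grasp_force: 69.1
```

Request:
send_rows --deltas "0 0 0.014 0; 0 0 0.026 0; 0 0 0.03 0; 0 0 0.032 0"

```text
t: 31.4
eef_pos: [0.5993, -0.2732, 0.0608]
tool_rot: [-0.001, -0.045, 0.999, 0.001]
contact_force: [-11.6, 7.3, 22.0]
gripper_width: 0.22
grasp_force: 72.5
```

```bash
python3 - <<'E'
from h import *
s=bot.read_camera("scene"); save(s,"s5.png",(90,120,290,270),3.5); print(bot.get_obs()["contact_force"])
E
```

```text
[-3.9586  1.6725  3.2719]
```

View pics/s5.png

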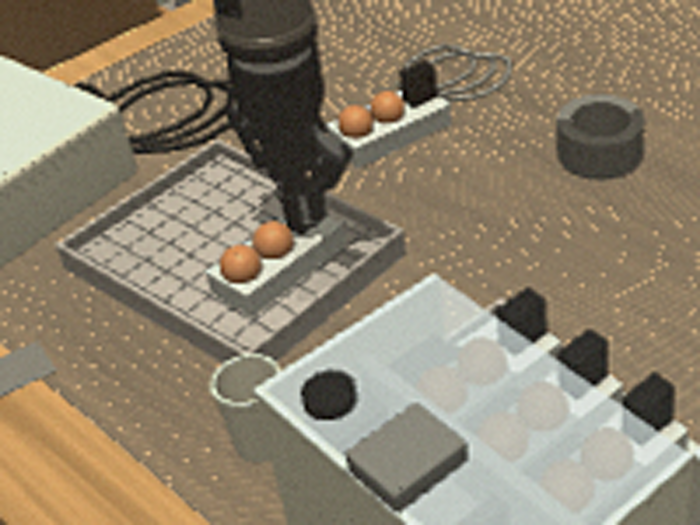

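The crop shows the wide cradle flat on the rack at (265,265) and three handles lined up in the channels. Releasing it and moving on to the last cradle.

Request:
send_rows --deltas "0 0 0 0; 0 0 0 0; 0 0 0 0; 0 0 0 0" --claw 0.45

```text
t: 31.85
eef_pos: [0.601, -0.2737, 0.0604]
tool_rot: [0.0, -0.046, 0.999, -0.0]
contact_force: [-1.2, -0.1, 0.7]
gripper_width: 0.453
grasp_force: 0.0
```

Request:
send_rows --deltas "0 0 -0.03 0; 0 0 -0.06 0; 0 0 -0.1 0; 0 0 -0.1 0"

```text
t: 32.25
eef_pos: [0.6037, -0.2757, 0.1661]
tool_rot: [0.004, -0.045, 0.999, -0.002]
contact_force: [0.4, -1.1, -0.0]
gripper_width: 0.449
grasp_force: 0.0
```

```bash
python3 - <<'E'
from h import *
t=bot.read_camera("top"); s=bot.read_camera("scene")
for p in(t,s): cradles(p,[(.416,-.358)])
H=(.3778,-.3492)
plan([(H+(.16,),170.6,6),(H+(.16,),170.6,2),(H+(.044,),170.6,4)])
E
```

```text
[ 416.  -359.4] [ 54.9 121.6] 80.5 handle [ 0.377  -0.3522  0.0648] 118
[ 415.9 -356.2] [ 57.1 120.6] 81.1 handle [ 0.3783 -0.3491  0.0657] 49
0.038 -0.009 0 2.4; 0.076 -0.018 0 4.9; 0.115 -0.027 0.001 7.3; 0.153 -0.036 0.001 9.8; 0.191 -0.046 0.001 12.2
0.035 -0.017 0 2.4; 0.035 -0.017 0 2.4; 0.035 -0.017 0 2.4; 0.035 -0.017 0.029 2.4; 0.035 -0.017 0.058 2.4
0 0 0.029 0; 0 0 0.058 0
```

Request:
send_rows --deltas "0.038 -0.009 0 2.4; 0.076 -0.018 0 4.9; 0.115 -0.027 0.001 7.3; 0.153 -0.036 0.001 9.8; 0.191 -0.046 0.001 12.2"

```text
t: 32.85
eef_pos: [0.4124, -0.3363, 0.1579]
tool_rot: [-0.001, 0.062, 0.998, 0.001]
contact_force: [-0.5, -1.5, 0.3]
gripper_width: 0.454
grasp_force: 0.0
```

Request:
send_rows --deltas "0.035 -0.017 0 2.4; 0.035 -0.017 0 2.4; 0.035 -0.017 0 2.4; 0.035 -0.017 0.029 2.4; 0.035 -0.017 0.058 2.4"

```text
t: 33.35
eef_pos: [0.3801, -0.3488, 0.1005]
tool_rot: [0.001, 0.08, 0.997, -0.0]
contact_force: [-0.0, 0.1, -0.2]
gripper_width: 0.448
grasp_force: 0.0
```

Request:
send_rows --deltas "0 0 0.029 0; 0 0 0.058 0; 0 0 0.058 0; 0 0 0.058 0"

```text
t: 33.75
eef_pos: [0.3783, -0.3489, 0.0429]
tool_rot: [-0.001, 0.081, 0.997, 0.0]
contact_force: [0.2, 0.2, 0.6]
gripper_width: 0.451
grasp_force: 0.0
```

Request:
send_rows --deltas "0 0 0 0; 0 0 0 0; 0 0 0 0; 0 0 0 0; 0 0 0 0" --claw 0

```text
t: 34.25
eef_pos: [0.3789, -0.3504, 0.0446]
tool_rot: [0.001, 0.082, 0.997, -0.001]
contact_force: [0.5, -0.3, 7.3]
gripper_width: 0.221
grasp_force: 69.5
```

```bash
python3 - <<'E'
from h import *
A=185.2; a=bot.get_obs()["eef_pos"]; h=delta(a)[2]; print(h)
p=tray(-.04,-.055,a[2]+.09); print(p)
plan([(a+[0,0,.09],h,5),(p,A,5),(p,A,2),(p-[0,0,.072],A,6)])
E
```

```text
170.61
[ 0.6121 -0.3839  0.1346]
0 0 -0.018 0; 0 0 -0.036 0; 0 0 -0.054 0; 0 0 -0.072 0; 0 0 -0.09 0
-0.047 0.001 -0 -2.9; -0.094 0.002 -0 -5.8; -0.141 0.003 -0 -8.8; -0.188 0.004 -0 -11.7; -0.236 0.005 -0 -14.6
0 0 -0 0; 0 0 -0 0; 0 0 0.012 0; 0 0 0.024 0; 0 0 0.036 0
0 0 0.012 0; 0 0 0.024 0; 0 0 0.036 0
```

Request:
send_rows --deltas "0 0 -0.018 0; 0 0 -0.036 0; 0 0 -0.054 0; 0 0 -0.072 0; 0 0 -0.09 0"

```text
t: 34.75
eef_pos: [0.3772, -0.3485, 0.1338]
tool_rot: [-0.001, 0.082, 0.997, 0.001]
contact_force: [0.9, 0.7, -2.4]
gripper_width: 0.224
grasp_force: 68.8
```

Request:
send_rows --deltas "-0.047 0.001 0 -2.9; -0.094 0.002 0 -5.8; -0.141 0.003 0 -8.8; -0.188 0.004 0 -11.7; -0.236 0.005 0 -14.6"

```text
t: 35.25
eef_pos: [0.6126, -0.3819, 0.1327]
tool_rot: [-0.001, -0.047, 0.999, 0.001]
contact_force: [-0.7, -0.2, -4.1]
gripper_width: 0.218
grasp_force: 69.0
```

Request:
send_rows --deltas "0 0 0 0; 0 0 0 0; 0 0 0.014 0; 0 0 0.029 0; 0 0 0.043 0"

```text
t: 35.75
eef_pos: [0.6098, -0.3825, 0.0884]
tool_rot: [-0.001, -0.045, 0.999, 0.001]
contact_force: [-0.2, 0.0, -3.1]
gripper_width: 0.221
grasp_force: 69.5
```

Request:
send_rows --deltas "0 0 0.014 0; 0 0 0.026 0; 0 0 0.03 0; 0 0 0.032 0"

```text
t: 36.15
eef_pos: [0.6105, -0.3826, 0.0587]
tool_rot: [-0.001, -0.045, 0.999, 0.001]
contact_force: [-8.2, 6.1, 14.9]
gripper_width: 0.223
grasp_force: 72.0
```

Request:
send_rows --deltas "0 0 0 0; 0 0 0 0; 0 0 0 0; 0 0 0 0; 0 0 0 0"

```text
t: 36.65
eef_pos: [0.6115, -0.3832, 0.0588]
tool_rot: [0.0, -0.045, 0.999, -0.0]
contact_force: [-2.9, 1.9, 3.7]
gripper_width: 0.224
grasp_force: 70.4
```

Request:
send_rows --deltas "0 0 0 0; 0 0 0 0; 0 0 0 0; 0 0 0 0" --claw 0.45

```text
t: 37.05
eef_pos: [0.6117, -0.3829, 0.0582]
tool_rot: [0.0, -0.046, 0.999, -0.0]
contact_force: [0.5, -0.2, 0.3]
gripper_width: 0.45
grasp_force: 0.0
```

Request:
send_rows --deltas "0 0 -0.03 0; 0 0 -0.07 0; 0 0 -0.11 0; 0 0 -0.15 0; 0 0 -0.19 0"

```text
t: 37.55
eef_pos: [0.6114, -0.3829, 0.25]
tool_rot: [0.0, -0.045, 0.999, -0.0]
contact_force: [-0.0, -0.7, -0.4]
gripper_width: 0.452
grasp_force: 0.0
```

Request:
send_rows --deltas "0 0 0 0; 0 0 0 0"

```text
t: 37.75
eef_pos: [0.6119, -0.3833, 0.2495]
tool_rot: [0.001, -0.046, 0.999, -0.001]
contact_force: [-0.6, -0.0, -1.3]
gripper_width: 0.452
grasp_force: 0.0
```

```bash
python3 - <<'E'
from h import *
t=bot.read_camera("top"); s=bot.read_camera("scene")
for p,n in((t,"t"),(s,"s")):
    W=cloud(p)
    for k in(-1,0,1):
        c=inc(-.03,.062*k,0); m=(W[...,2]>.142)&(W[...,2]<.156)&(np.hypot(W[...,0]-c[0],W[...,1]-c[1])<.028)
        q=W[m]
        R=np.array([[np.cos(np.radians(PSI)),np.sin(np.radians(PSI))],[-np.sin(np.radians(PSI)),np.cos(np.radians(PSI))]])
        if len(q): d=(q[:,:2]-B1[:2])@R.T; print(n,k,len(q),"handle inc dx range",np.percentile(d[:,0],[3,97]),"y",d[:,1].mean())
    print([(np.array(r["xyz"]),round(r["confidence"],2)) for r in bot.landmark_of(p,"cradle_a")])
    print([(np.array(r["xyz"]),round(r["confidence"],2)) for q in("upper_handle","cup","lamp") for r in bot.landmark_of(p,q)])
cv2.imwrite("pics/b6.png",cv2.resize(np.hstack([t["img"][60:260,80:420],s["img"][110:310,100:420]])[...,::-1],(792,240)))
hinge=inc(0,.125,.0); print(hinge)
H=(.494,.369)
plan([((.62,-.30,.25),185,2),((.52,0,.25),150,8),(H+(.25,),79,9),(H+(.25,),79,2)])
E
```

```text
t -1 115 handle inc dx range [-0.0477 -0.0139] y -0.06330674533554863
t 0 120 handle inc dx range [-0.0474 -0.016 ] y -0.0005002757003296571
t 1 121 handle inc dx range [-0.0476 -0.0157] y 0.06134920216012741
[(array([ 0.6395, -0.2673,  0.0172]), 0.85), (array([0.6771, 0.1517, 0.0858]), 0.69), (array([ 0.6527, -0.3784,  0.0182]), 0.67), (array([0.6761, 0.0933, 0.0843]), 0.67), (array([0.6724, 0.0237, 0.0851]), 0.66), (array([ 0.2457,  0.2281, -0.0003]), 0.61), (array([0.4932, 0.3693, 0.137 ]), 0.31)]
[(array([0.4943, 0.3679, 0.1355]), 0.74), (array([0.6698, 0.0255, 0.0842]), 0.72), (array([0.407 , 0.1459, 0.0012]), 0.76), (array([ 0.7753, -0.1334, -0.0004]), 0.67), (array([0.6638, 0.0836, 0.0853]), 0.15)]
s -1 106 handle inc dx range [-0.0467 -0.0149] y -0.059584415364699876
s 0 115 handle inc dx range [-0.0469 -0.0153] y 0.0029542525105817246
s 1 119 handle inc dx range [-0.0472 -0.0155] y 0.06489453342521193
[(array([0.2453, 0.2345, 0.0032]), 0.87), (array([ 0.6515, -0.3746,  0.0127]), 0.84), (array([ 0.6402, -0.2655,  0.0112]), 0.62), (array([0.6696, 0.216 , 0.1354]), 0.25)]
[(array([0.494 , 0.3728, 0.1397]), 0.72), (array([0.3978, 0.1452, 0.0038]), 0.77), (array([ 0.7736, -0.1318,  0.0023]), 0.59), (array([ 0.4438,  0.3619, -0.0022]), 0.75), (array([0.6686, 0.2167, 0.1348]), 0.3)]
[0.6738 0.2148 0.    ]
-0.008 0.041 -0.001 0.1; -0.016 0.082 -0.002 0.2; -0.007 0.12 -0.002 4.6; 0.002 0.159 -0.002 9; 0.011 0.197 -0.002 13.3
0.018 0.035 -0 4.4; 0.035 0.071 -0 8.8; 0.053 0.106 -0 13.1; 0.071 0.141 -0 17.5; 0.088 0.177 -0 21.9
0.023 0.034 -0 7.9; 0.046 0.068 -0 15.8; 0.069 0.102 -0 23.7; 0.092 0.136 -0 31.6; 0.115 0.17 -0 39.4
0.039 0.012 -0 7.9; 0.079 0.023 -0 15.8; 0.118 0.035 -0 23.7; 0.158 0.047 -0 31.6; 0.158 0.047 -0 31.6
0 0 -0 0
```

View pics/b6.png

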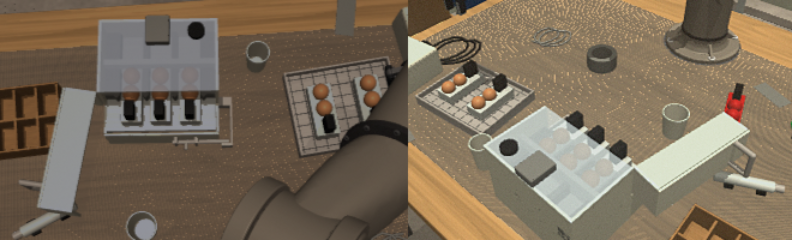

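The three cradles are home, with handles about 30 mm in front of the mouth as specified, and the two wide ones stand on the rack. Cups and lamp are unmoved. Going back to the door handle.

Request:
send_rows --deltas "-0.008 0.041 0 0.1; -0.016 0.082 0 0.2; -0.007 0.12 0 4.6; 0.002 0.159 0 9; 0.011 0.197 0 13.3"

```text
t: 38.75
eef_pos: [0.5821, -0.1861, 0.2482]
tool_rot: [0.0, 0.072, 0.997, 0.0]
contact_force: [0.2, 0.4, 0.5]
gripper_width: 0.451
grasp_force: 0.0
```

Request:
send_rows --deltas "0.018 0.035 -0 4.4; 0.035 0.071 -0 8.8; 0.053 0.106 -0 13.1; 0.071 0.141 -0 17.5; 0.088 0.177 -0 21.9"

```text
t: 39.25
eef_pos: [0.5196, 0.0011, 0.2484]
tool_rot: [0.0, 0.26, 0.966, 0.0]
contact_force: [0.2, 0.3, 0.8]
gripper_width: 0.446
grasp_force: 0.0
```

Request:
send_rows --deltas "0.023 0.034 -0 7.9; 0.046 0.068 -0 15.8; 0.069 0.102 -0 23.7; 0.092 0.136 -0 31.6; 0.115 0.17 -0 39.4"

```text
t: 39.75
eef_pos: [0.5054, 0.2063, 0.2486]
tool_rot: [-0.0, 0.571, 0.821, 0.0]
contact_force: [0.9, 0.6, -0.2]
gripper_width: 0.453
grasp_force: 0.0
```

Request:
send_rows --deltas "0.039 0.012 -0 7.9; 0.079 0.023 -0 15.8; 0.118 0.035 -0 23.7; 0.158 0.047 -0 31.6; 0.158 0.047 -0 31.6"

```text
t: 40.25
eef_pos: [0.4915, 0.377, 0.2473]
tool_rot: [-0.001, 0.769, 0.639, 0.0]
contact_force: [-0.3, 0.3, -0.1]
gripper_width: 0.447
grasp_force: 0.0
```

Request:
send_rows --deltas "0 0 0 0; 0 0 0 0"

```text
t: 40.45
eef_pos: [0.4944, 0.3675, 0.2484]
tool_rot: [0.0, 0.772, 0.636, -0.0]
contact_force: [1.0, 0.4, -0.6]
gripper_width: 0.45
grasp_force: 0.0
```

```bash
python3 - <<'E'
from h import *
print(delta((.4943,.3685,.128),79))
E
```

```text
(array([ 0.001 , -0.0004,  0.1204]), np.float64(-0.03), np.float64(78.97))
```

Request:
send_rows --deltas "0.001 0 0.03 0; 0.001 0 0.06 0; 0.001 0 0.09 0; 0.001 0 0.12 0; 0.001 0 0.12 0" --force 50

```text
t: 40.95
eef_pos: [0.4924, 0.367, 0.1252]
tool_rot: [0.0, 0.772, 0.635, -0.003]
contact_force: [-0.7, -0.4, -0.6]
gripper_width: 0.45
grasp_force: 0.0
```

Request:
send_rows --deltas "0 0 0 0; 0 0 0 0; 0 0 0 0; 0 0 0 0; 0 0 0 0" --claw 0

```text
t: 41.45
eef_pos: [0.4967, 0.3685, 0.1304]
tool_rot: [0.001, 0.772, 0.635, 0.002]
contact_force: [4.4, -3.6, -2.9]
gripper_width: 0.127
grasp_force: 48.6
```

Request:
send_rows --deltas "-0.0239 -0.0114 0 -6.5; -0.049 -0.0199 0 -13; -0.0749 -0.0256 0 -19.5; -0.1012 -0.0284 0 -26; -0.1277 -0.0281 0 -32.5"

```text
t: 41.95
eef_pos: [0.4425, 0.2498, 0.1303]
tool_rot: [-0.0, 0.561, 0.828, 0.002]
contact_force: [0.9, 0.4, 0.9]
gripper_width: 0.126
grasp_force: 50.3
```

Request:
send_rows --deltas "0 0 0 0; 0 0 0 0"

```text
t: 42.15
eef_pos: [0.4426, 0.25, 0.1302]
tool_rot: [-0.001, 0.564, 0.826, 0.001]
contact_force: [-5.6, 0.6, 9.4]
gripper_width: 0.13
grasp_force: 51.4
```

Request:
send_rows --deltas "-0.0239 -0.0114 0 -6.5; -0.049 -0.0199 0 -13; -0.0749 -0.0256 0 -19.5; -0.1012 -0.0284 0 -26; -0.1277 -0.0281 0 -32.5"

```text
t: 42.65
eef_pos: [0.4612, 0.1194, 0.1301]
tool_rot: [-0.002, 0.307, 0.952, -0.0]
contact_force: [-11.7, -5.6, 21.0]
gripper_width: 0.126
grasp_force: 52.6
```

Request:
send_rows --deltas "-0.0239 -0.0114 0 -6.5; -0.049 -0.0199 0 -13; -0.0749 -0.0256 0 -19.5; -0.1012 -0.0284 0 -26; -0.113 -0.029 0 -29"

```text
t: 43.15
eef_pos: [0.5387, 0.0261, 0.1302]
tool_rot: [0.0, 0.062, 0.998, -0.001]
contact_force: [-7.2, -7.5, 14.0]
gripper_width: 0.124
grasp_force: 51.5
```

Request:
send_rows --deltas "0 0 0 0; 0 0 0 0"

```text
t: 43.35
eef_pos: [0.5378, 0.0267, 0.1302]
tool_rot: [0.0, 0.063, 0.998, -0.002]
contact_force: [-8.3, -11.1, 15.0]
gripper_width: 0.127
grasp_force: 51.6
```

```bash
python3 - <<'E'
from h import *
c=inc(-.112,-.08,.13); print(c,delta(c,176.4))
E
```

```text
[0.5492 0.0172 0.13  ] (array([-0.0125, -0.008 ,  0.0002]), np.float64(-3.65), np.float64(172.75))
```

Request:
send_rows --deltas "-0.004 -0.002 0 -1; -0.008 -0.005 0 -2.4; -0.0125 -0.007 0 -3.6; -0.015 -0.007 0 -3.6; -0.017 -0.007 0 -3.6"

```text
t: 43.85
eef_pos: [0.5504, 0.0182, 0.13]
tool_rot: [-0.004, 0.031, 1.0, -0.001]
contact_force: [-23.3, -8.5, 28.9]
gripper_width: 0.125
grasp_force: 53.1
```

Request:
send_rows --deltas "0 0 0 0; 0 0 0 0"

```text
t: 44.05
eef_pos: [0.5504, 0.0182, 0.1301]
tool_rot: [-0.003, 0.031, 1.0, -0.001]
contact_force: [-18.7, -8.5, 22.9]
gripper_width: 0.125
grasp_force: 52.9
```

Request:
send_rows --deltas "-0.002 0 0 0; -0.004 0 0 0; -0.004 0 0 0; -0.004 0 0 0"

```text
t: 44.45
eef_pos: [0.5512, 0.0182, 0.1297]
tool_rot: [-0.007, 0.032, 0.999, -0.001]
contact_force: [-27.9, -7.4, 30.9]
gripper_width: 0.126
grasp_force: 51.7
```

Request:
send_rows --deltas "0 0 0 0; 0 0 0 0; 0 0 0 0; 0 0 0 0" --claw 0.45

```text
t: 44.85
eef_pos: [0.5582, 0.0223, 0.1286]
tool_rot: [0.001, 0.029, 1.0, 0.0]
contact_force: [-0.2, 0.5, -0.4]
gripper_width: 0.451
grasp_force: 0.0
```

Request:
send_rows --deltas "0 0 -0.04 0; 0 0 -0.08 0; 0 0 -0.12 0; 0 0 -0.12 0"

```text
t: 45.25
eef_pos: [0.5611, 0.0219, 0.2539]
tool_rot: [0.005, 0.03, 1.0, 0.001]
contact_force: [0.3, 0.4, -0.3]
gripper_width: 0.446
grasp_force: 0.0
```

Request:
send_rows --deltas "0.03 -0.04 0 0; 0.04 -0.085 0 0; 0.05 -0.13 0 0; 0.06 -0.175 0 0; 0.06 -0.22 0 0"

```text
t: 45.75
eef_pos: [0.4832, -0.1957, 0.248]
tool_rot: [-0.0, 0.029, 1.0, 0.0]
contact_force: [1.3, 0.3, 0.3]
gripper_width: 0.449
grasp_force: 0.0
```

```bash
python3 - <<'E'
from h import *
t=bot.read_camera("top"); s=bot.read_camera("scene")
for p in(t,s):
    print([(q,np.array(r["xyz"]),round(r["confidence"],2)) for q in("upper_handle","cup","lamp") for r in bot.landmark_of(p,q)])
W=cloud(t); m=(W[...,2]>.155)&(W[...,2]<.175)&(W[...,1]>-.06)&(W[...,1]<.26)&(W[...,0]>.5)
R=np.array([[np.cos(np.radians(PSI)),np.sin(np.radians(PSI))],[-np.sin(np.radians(PSI)),np.cos(np.radians(PSI))]])
d=(W[m][:,:2]-B1[:2])@R.T
for y0 in(-.11,-.04,-.01,.03,.07,.11):
    k=np.abs(d[:,1]-y0)<.008; print(y0,np.percentile(d[k,0],[1,3]))
tt=t["img"][60:260,100:420]; cv2.imwrite("pics/b7.png",cv2.resize(np.hstack([tt,s["img"][110:310,100:420]])[...,::-1],(800,250)))
E
```

```text
[('upper_handle', array([0.5487, 0.0166, 0.1341]), 0.95), ('cup', array([ 0.4031,  0.1465, -0.0014]), 0.73), ('cup', array([ 0.7785, -0.1283, -0.0052]), 0.68), ('lamp', array([0.4429, 0.3578, 0.0001]), 0.84)]
[('upper_handle', array([0.7484, 0.0839, 0.0031]), 0.63), ('upper_handle', array([0.548 , 0.0192, 0.1375]), 0.62), ('upper_handle', array([ 0.6473, -0.378 ,  0.0111]), 0.58), ('cup', array([0.3972, 0.1456, 0.0036]), 0.86), ('cup', array([ 0.7722, -0.1286, -0.0005]), 0.59), ('lamp', array([ 0.443 ,  0.3602, -0.0012]), 0.58), ('lamp', array([ 0.6467, -0.3246, -0.0021]), 0.28)]
-0.11 [-0.0702 -0.0673]
-0.04 [-0.0702 -0.0662]
-0.01 [-0.0699 -0.0682]
0.03 [-0.0705 -0.0676]
0.07 [-0.0702 -0.0678]
0.11 [-0.0701 -0.0665]
```

View pics/b7.png

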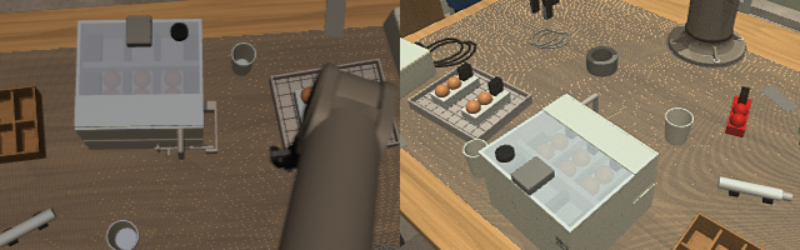

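The door is fully shut: its face sits 70 mm out along the whole width. Three cradles show behind the roof, two are on the rack, and the cups and lamp are in place. Handing in.

```bash
python3 -c "
from station import bot
print(bot.hand_in())"
```

```text
the job is handed in; nothing more can be done
None
```

I handed the job in at about 46 s: the three 44 mm cradles are home in the channels, and the two 55 mm ones stand upright on the rack (judged too wide from camera measurement, not tried in a channel). The upper door is fully shut, the lower half was left shut and bolted, and the cups and lamp did not move.

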